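# Load the wire feeder with the reel from the bottom of the stand

### The arm

A 6-joint arm with a two-finger parallel gripper is mounted at the origin on a cart in front of the work surface, level with it; the furniture and walls round the work are solid. World frame = base frame: x ahead of the robot, y to its left, z up, the work surface at z = 0. Lengths are in m, angles in rad, forces in N, time in s.
With the tool pointing down it reaches from about 0.35 to 0.775 m from the base axis. Payload 5.5 kg.
Tool frame: the origin (TCP) lies midway between the tips of the shut fingers; the grasp point (between the pads) lies 19 mm behind it (env.hold_point_z is the distance from the TCP to the grasp point, in m); z points along the fingers, y is the line along which they close (so a half turn about z gives the same grasp; the last joint's range is limited). The gripper opens to 85 mm and grips with 20 to 120 N. Pads are 22 mm wide; open, the fingers measure 114 mm over their backs; the gripper's body (76 mm by 85 mm) begins 54 mm behind the grasp point. The pads swing forward as they close: fully open they stand 13 mm farther back than shut.
Start: joints at [1.196, 0.313, 0.046, 1.304, 0, 1.431], TCP at [0.134, 0.559, 0.231] pointing down, gripper open.
Joint ranges: [-2.76, 2.76], [-0.86, 1.69], [-1.03, 1.26], [-2.2, 2.34], [-1.47, 1.5], [-3.14, 3.14]. Speed limits (rad/s): [2.57, 2.57, 3.14, 3.14, 3.14, 3.14].

### API

Orientations are given as a unit quaternion [w, x, y, z].
In Python, from workcell import env, read_camera gives the robot as it stands. The module is installed in compiled form; this text tells all that it offers.
- The arm moves only by the tool carry_out, never from a script. Its argument "moves" is a list of rows, each an object of numbers: "tx", "ty", "tz": the shift along the world's x, y, z in cm; "wx", "wy", "wz": the turn, a rotation vector about the world's x, y, z in rad; "claw": the closure, from -1 (fully open) to 1 (shut). A call has 1 to 8 rows; each row shifts and turns the commanded pose from where the row before left it; what a row does not reach is not made up. A row lasts 1/8 s, in which the tool goes at most 62.5 mm and 10.7 degrees, less where a joint would pass 70% of its speed; a pose out of reach is approached as far as the arm can. A call is refused whole if a number of a shift passes 6.25 or a number of a turn 0.188, either way. A call with a gripper value outside its range is refused whole. The fingers move at their own pace and stop on an object; "newtons" is the grip in N (left out, the last holds). Time passes only in rows, so rows that do not move let the fingers close. It gives the time, the measured TCP pose, the force, the opening and the grip force at its end, in the units of the state.
- env.get_state(): the state, without advancing time (a new reading comes with each control period).
- read_camera(name): name is "scene" or "top" or "wrist"; returns a dict with "image" (384x512x3 uint8, blue, green, red), "z_map" (384x512 float32, m along the optical axis (not along the pixel's ray), 0 where there is no reading), "fx", "fy", "cx", "cy" (pixels), "k1" (the pictures are not rectified: a ray, as slopes to the right and down, at radius r is drawn at 1 + k1 r^2 times it, then the intrinsics apply), "camera_from_world" (4x4, takes a point from world to camera coordinates); the wrist camera has in their place "hand_eye" (4x4, takes a point from camera to tool coordinates, whose origin is the TCP and whose axes are the flange's). Camera axes: x right, y down, z forward; pixel columns grow to the right and rows downward; lengths in m; the calibration is good to about 2 mm. A picture is of the moment at which its call begins: read the wrist's pose just before it.
- env.hand_in(): hands the job in; it is judged then, once.
The state is a dict: "clock": time; "joint_pos": joint angles; "qvel": joint speeds; "tau": joint torques, N m; "tcp_pos": TCP position; "orientation": TCP orientation; "wrist_force": force on the tool from outside, world axes, zero at the start; "ft_torque": the same for the moment, N m; "finger_gap": finger opening in m; "grip_force": force on a finger pad.
Only numpy, scipy, OpenCV 4.12 (cv2) and the standard library are available. Lean on these libraries where they do the work, as an engineer would, in place of code of your own. Each camera call takes 0.05 s, during which the arm holds its last target. There are 200 camera calls.

### The job

The wire feeder is empty and needs the large solder reel, which lies at the bottom of the stack on the reel stand: set the small and the middle reel aside in the tray, side by side and flat, then put the large reel on the feeder's turntable and the flanged bush over the spindle into the reel's bore, each fully home. Put the other two back on the stand's post as they were, the middle reel below and the small one on top. Lower things into place instead of dropping them, and leave the tin, the bottle and the meter where they are.

Things in the scene. Friction and masses are not known exactly. Their poses are not given: they have to be found in the camera images.
- reel_large: The large wire reel, lying flat: black flanges, pale paper ring on top, bright solder wire. Diameter 66 mm, height 26 mm, through bore 27 mm. Origin: centre of its underside; z is its axis. It lies on the stand's foot, under the middle reel. 0.14 to 0.28 kg. Can be gripped across its diameter, anywhere round.
- reel_middle: The middle wire reel, of the same make: diameter 56 mm, height 24 mm, through bore 24 mm. Origin: centre of its underside; z is its axis. At the start it lies on the large reel. 0.1 to 0.2 kg.
- reel_small: The small wire reel, of the same make: diameter 46 mm, height 22 mm, through bore 22 mm. Origin: centre of its underside; z is its axis. At the start it lies on the middle reel, on top of the stack. About 0.09 kg.
- bush: Grey plastic flanged bush, upright near the feeder, 39 mm tall, 14 mm through hole. From below: barrel 23 mm diameter (nose tapered to 19), 14 mm long; flange 38 mm diameter, 5 mm thick; ribbed collar 28 mm diameter, 20 mm tall, gripped from above. Origin: centre of underside, z up its axis. Seated: flange on the large reel, barrel in its bore, origin 12 mm above the turntable. 0.05 kg.
- stand: Reel stand, fixed: round grey foot, 90 mm diameter and 6 mm high, with an upright steel post of 14 mm diameter whose top, tapered over the last 8 mm, is 66 mm above the worktop. Origin: centre of the underside of the foot, on the post's axis; z up. The lowest reel rests on the foot, 6 mm above the origin.
- feeder: Wire feeder, fixed: round grey foot, 110 mm; on it a free-turning turntable, 72 mm diameter, top 17 mm above the origin. On that a centring hub, 25 mm diameter for 4 mm, tapering in 7 mm to a 10 mm steel spindle; its pointed tip is 61 mm above the origin. Wire guide (rod with eye, 38 mm high) 91 mm from the axis on its -x side. Origin: underside of foot on the spindle axis, z up.
- tray: Shallow dark metal parts tray, fixed, the side area for the reels: 116 mm along its x, 150 mm along its y, walls 3 mm thick and 8 mm high, inner floor 3 mm above the origin. Origin: centre of its underside. The two smaller reels fit side by side along its y.
- flux_tin: Bystander: round flat tin, 50 mm diameter, 21 mm high, loose on the worktop. Origin: centre of its underside.
- alcohol_bottle: Bystander: white dispenser bottle, 58 x 58 mm, 136 mm tall, loose. Origin: centre of its underside.
- multimeter: Bystander: slim red pocket meter, 52 x 150 x 26 mm, lying loose on the blue mat, long along its y. Origin: centre of its underside.

How it is judged:
On the way, in this order (a step that is already met when the one before it is completed fails the run):
1. the small and the middle reel both lie flat and released in the tray (x of reel_middle in the frame of tray between -0.045 and 0.045 m and y of reel_middle in the frame of tray between -0.06 and 0.06 m and z of reel_middle in the frame of tray between -0.001 and 0.008 m and angle between each of reel_middle, reel_small's own z axis and vertical below 0.15 rad and linear speed of each of reel_middle, reel_small below 0.03 m/s and contact force between the fingers and reel_middle below 0.3 N and x of reel_small in the frame of tray between -0.045 and 0.045 m and y of reel_small in the frame of tray between -0.06 and 0.06 m and z of reel_small in the frame of tray between -0.001 and 0.008 m and contact force between the fingers and reel_small below 0.3 N), for 0.2 s.
2. the large reel lies fully home on the feeder's turntable (horizontal distance between reel_large and feeder below 0.005 m and z of reel_large in the frame of feeder between 0.014 and 0.02 m and angle between reel_large's own z axis and vertical below 0.1 rad), for 0.2 s.
At the end, for the whole second after the job is handed in: Large reel home on the turntable (3 mm in height, 5 mm off axis), bush home in it (3 mm, 5 mm), middle reel on the stand's foot (3 mm) and small reel on it (4 mm), both round the post (9 mm off axis); all upright within 0.1 rad, released, at rest (all of step 2 and horizontal distance between bush and feeder below 0.005 m and z of bush in the frame of feeder between 0.026 and 0.032 m and angle between each of bush, reel_middle, reel_small's own z axis and vertical below 0.1 rad and horizontal distance between each of reel_middle, reel_small and stand below 0.009 m and z of reel_middle in the frame of stand between 0.003 and 0.009 m and z of reel_small in the frame of stand between 0.026 and 0.034 m and linear speed of each of reel_large, reel_middle, reel_small, bush below 0.02 m/s and contact force between the fingers and reel_large below 0.3 N and contact force between the fingers and reel_middle below 0.3 N and contact force between the fingers and reel_small below 0.3 N and contact force between the fingers and bush below 0.3 N); the robot touches nothing.
It fails at once if the tin, the bottle or the meter is shifted by more than 20 mm or the bottle is tipped (distance of any of flux_tin, alcohol_bottle, multimeter from where it was at the start of the episode above 0.02 m or angle between alcohol_bottle's own z axis and vertical above 0.4 rad).
It fails at once if a reel or the bush falls freely (moves faster than 0.7 m/s without being held: a drop of more than about 25 mm) ((contact force between the fingers and reel_large below 0.1 N and linear speed of reel_large above 0.7 m/s) or (contact force between the fingers and reel_middle below 0.1 N and linear speed of reel_middle above 0.7 m/s) or (contact force between the fingers and reel_small below 0.1 N and linear speed of reel_small above 0.7 m/s) or (contact force between the fingers and bush below 0.1 N and linear speed of bush above 0.7 m/s)).
It also fails if it takes over 128 s, if anything falls off the work surface, if the arm or the gripper's body presses on something with over 40 N, if the wrist force passes 120 N, or if a joint passes its speed limit or range.

## Working session

There is one attempt and no reset: what is moved stays moved. The work goes in short steps, Python scripts to look and compute and a tool call to move; the robot and the scene stay as the last step left them, time stands still between calls to the robot, and variables do not carry over. Pictures are saved under pics/ and viewed, at most 14 in all, crops included, and the job is handed in when it is done.

Besides the shell and the picture viewer there is one more tool, called after "Call:" as name(argument=value, ...), one argument or row to a line, values as JSON. carry_out: Moves the arm, as the interface text tells. Its arguments: {"type":"object","properties":{"moves":{"type":"array","items":{"type":"object","properties":{"tx":{"type":"number"},"ty":{"type":"number"},"tz":{"type":"number"},"wx":{"type":"number"},"wy":{"type":"number"},"wz":{"type":"number"},"claw":{"type":"number"}}}},"newtons":{"type":"number"}},"required":["moves"]}

```bash
mkdir -p pics; cat > h.py <<'E'
import numpy as np, cv2
from workcell import env, read_camera
from scipy.spatial.transform import Rotation as R
def T_wc(c,s=None):
    if 'camera_from_world' in c: return np.linalg.inv(np.array(c['camera_from_world']))
    q=s['orientation']; T=np.eye(4); T[:3,:3]=R.from_quat([q[1],q[2],q[3],q[0]]).as_matrix(); T[:3,3]=s['tcp_pos']
    return T@np.array(c['hand_eye'])
def grab(n):
    s=env.get_state(); c=read_camera(n); c['T']=T_wc(c,s); return c
def slopes(c,uv):
    d=(np.asarray(uv,float)-[c['cx'],c['cy']])/[c['fx'],c['fy']]
    u=d.copy()
    for _ in range(10): u=d/(1+c['k1']*(u**2).sum(-1,keepdims=True))
    return u
def cloud(c):
    h,w=c['z_map'].shape; vv,uu=np.mgrid[:h,:w]
    u=slopes(c,np.stack([uu,vv],-1)); z=c['z_map'][...,None]
    P=np.concatenate([u*z,z],-1)@c['T'][:3,:3].T+c['T'][:3,3]
    P[c['z_map']<=0]=np.nan; return P
def onplane(c,uv,z):
    u=slopes(c,np.atleast_2d(uv)); d=np.c_[u,np.ones(len(u))]@c['T'][:3,:3].T; o=c['T'][:3,3]
    return o+d*((z-o[2])/d[:,2])[:,None]
def proj(c,p):
    q=(np.atleast_2d(p)-c['T'][:3,3])@c['T'][:3,:3]; u=q[:,:2]/q[:,2:]
    return u*(1+c['k1']*(u**2).sum(-1,keepdims=True))*[c['fx'],c['fy']]+[c['cx'],c['cy']]
E
python3 - <<'E'
from h import *
s=env.get_state(); print({k:np.round(v,3) for k,v in s.items()}, env.hold_point_z)
for n in ['scene','top','wrist']:
    c=grab(n); cv2.imwrite(f'pics/{n}0.png',c['image']); np.save(f'{n}0.npy',cloud(c)); print(n,c['T'].round(3).tolist(),c['fx'],c['k1'],(c['z_map']>0).mean())
E
```

```text
{'clock': np.float64(0.0), 'joint_pos': array([ 1.196,  0.314,  0.045,  1.304, -0.   ,  1.431]), 'qvel': array([ 0.001, -0.   , -0.001,  0.001,  0.001,  0.   ]), 'tau': array([ 2.0000e-03, -4.8062e+01,  2.9853e+01,  1.9000e-02, -0.0000e+00,
       -0.0000e+00]), 'tcp_pos': array([0.134, 0.559, 0.23 ]), 'orientation': array([-0.   ,  0.117,  0.993, -0.001]), 'wrist_force': array([-0.191,  0.478,  0.526]), 'ft_torque': array([-0.002, -0.047,  0.037]), 'grip_force': np.float64(0.0), 'finger_gap': np.float64(0.085)} 0.0187
scene [[0.539, -0.58, 0.611, 0.047], [-0.842, -0.376, 0.386, -0.105], [0.005, -0.723, -0.691, 0.675], [0.0, 0.0, 0.0, 1.0]] 381.58796073200966 0.039902441212433325 0.9962717692057291
top [[0.024, -0.991, 0.13, 0.469], [-1.0, -0.024, 0.004, 0.26], [-0.001, -0.13, -0.992, 1.119], [0.0, 0.0, 0.0, 1.0]] 417.81929724968785 -0.08617822905930023 0.9960784912109375
wrist [[0.234, 0.927, 0.292, 0.058], [0.972, -0.223, -0.073, 0.576], [-0.002, 0.301, -0.954, 0.373], [0.0, 0.0, 0.0, 1.0]] 309.0766926130289 -0.03242622556044565 0.9959767659505209
```

View pics/top0.png

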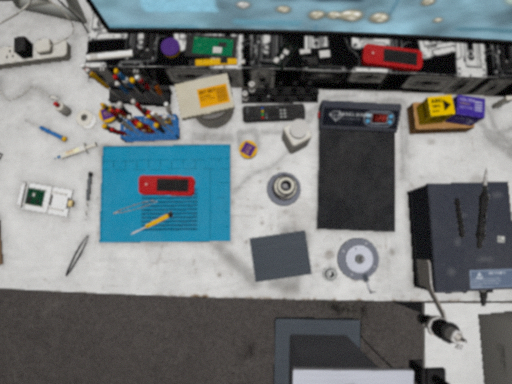

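View pics/scene0.png

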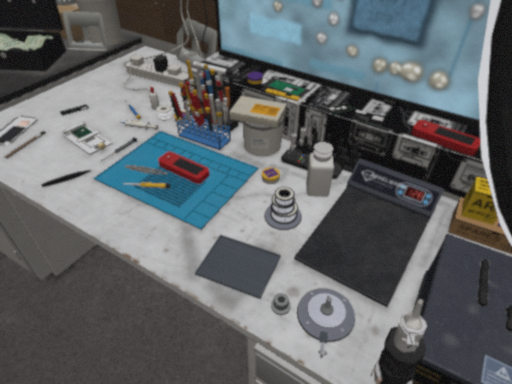

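The top view shows the stand with its stack at (284,187), the tray at (280,256), the bush at (330,273), the feeder at (358,258) with its wire guide at (369,290), the tin at (248,149), the bottle at (297,135) and the meter at (167,185). The scene view shows the same layout, with the stack at (283,205).

```bash
python3 - <<'E'
from h import *
c=grab('top'); s=grab('scene')
P=cloud(c);Q=cloud(s)
def med(u,v,A=P,r=1): return np.nanmedian(A[v-r:v+r+1,u-r:u+r+1].reshape(-1,3),0).round(4)
for n,u,v in [('stack',284,187),('stand',284,203),('tray',280,256),('bush',330,273),('feeder',358,258),('guide',369,290),('tin',248,149),('bottle',297,135),('meter',167,185),('table',300,220)]: print(n,med(u,v))
print('tcp in top px',proj(c,[.134,.559,.23]))
# region analyses via height windows in both clouds
def reg(nm,cx,cy,r,lo,hi):
    for t,A in (('top',P),('scene',Q)):
        m=(np.hypot(A[...,0]-cx,A[...,1]-cy)<r)&(A[...,2]>lo)&(A[...,2]<hi)
        p=A[m]
        if len(p)<6: print(nm,t,len(p)); continue
        (x,y),rad=cv2.minEnclosingCircle(p[:,:2].astype(np.float32))
        print(nm,t,len(p),'z med',np.median(p[:,2]).round(4),'p95',np.percentile(p[:,2],95).round(4),'circ',round(x,4),round(y,4),round(rad,4),'bbox',p.min(0).round(3),p.max(0).round(3))
a=med(284,187); reg('smalltop',a[0],a[1],.06,.068,.085); reg('foot',a[0],a[1],.07,.003,.012)
f=med(358,258); reg('fd turn',f[0],f[1],.08,.012,.022); reg('fd foot',f[0],f[1],.09,.003,.01)
b=med(330,273); reg('bush',b[0],b[1],.04,.03,.05)
t=med(280,256); reg('tray',t[0],t[1],.11,.005,.014)
for n,u,v in [('tin',248,149),('bottle',297,135)]:
    q=med(u,v); reg(n,q[0],q[1],.05,.015,.2)
q=med(167,185);reg('meter',q[0],q[1],.1,.015,.1)
E
```

```text
stack [0.6218 0.1952 0.059 ]
stand [0.5861 0.1912 0.0042]
tray [0.4452 0.1993 0.0025]
bush [ 0.4033  0.0655 -0.0016]
feeder [ 0.4446 -0.0026  0.0269]
guide [ 0.3615 -0.0365  0.0063]
tin [0.7282 0.2912 0.0198]
bottle [0.7407 0.1701 0.1338]
meter [0.6245 0.5034 0.0269]
table [ 0.5421  0.1471 -0.0025]
tcp in top px [[109.80464287 403.42412037]]
smalltop top 202 z med 0.0769 p95 0.0797 circ 0.6253 0.1914 0.0232 bbox [0.604 0.168 0.069] [0.648 0.214 0.082]
smalltop scene 229 z med 0.0785 p95 0.0804 circ 0.6216 0.1919 0.0235 bbox [0.599 0.169 0.068] [0.645 0.215 0.081]
foot top 327 z med 0.0051 p95 0.0087 circ 0.6215 0.1978 0.0678 bbox [0.562 0.137 0.003] [0.682 0.262 0.011]
foot scene 386 z med 0.007 p95 0.0104 circ 0.6186 0.1961 0.0656 bbox [0.561 0.141 0.003] [0.681 0.259 0.012]
fd turn top 636 z med 0.0158 p95 0.0201 circ 0.4539 0.0101 0.0774 bbox [ 0.385 -0.051  0.012] [0.523 0.072 0.022]
fd turn scene 1180 z med 0.017 p95 0.0204 circ 0.4514 0.006 0.0791 bbox [ 0.38  -0.057  0.012] [0.524 0.068 0.022]
fd foot top 607 z med 0.0074 p95 0.0098 circ 0.4448 -0.0024 0.0884 bbox [ 0.363 -0.0
[... 537 characters left out ...]
ox [0.374 0.115 0.005] [0.513 0.28  0.011]
tin top 261 z med 0.0194 p95 0.0224 circ 0.7301 0.291 0.0249 bbox [0.706 0.267 0.015] [0.754 0.316 0.025]
tin scene 201 z med 0.0212 p95 0.0235 circ 0.7258 0.2913 0.0266 bbox [0.701 0.266 0.015] [0.752 0.315 0.024]
bottle top 683 z med 0.1021 p95 0.1346 circ 0.7569 0.167 0.0356 bbox [0.722 0.133 0.015] [0.781 0.201 0.139]
bottle scene 1140 z med 0.0893 p95 0.1349 circ 0.7536 0.1645 0.0371 bbox [0.718 0.128 0.015] [0.786 0.201 0.139]
meter top 1118 z med 0.0245 p95 0.0283 circ 0.6099 0.5091 0.0838 bbox [0.529 0.432 0.015] [0.653 0.585 0.032]
meter scene 835 z med 0.0263 p95 0.0289 circ 0.6082 0.5072 0.0824 bbox [0.528 0.431 0.015] [0.652 0.584 0.032]
```

```bash
python3 - <<'E'
import cv2
a=cv2.imread('pics/top0.png')[120:310,220:420]; b=cv2.imread('pics/scene0.png')[130:370,180:380]
a=cv2.resize(a,None,fx=2,fy=2,interpolation=3);b=cv2.resize(b,None,fx=2,fy=2,interpolation=3)
import numpy as np
o=np.zeros((480,800,3),'uint8');o[:380,:400]=a;o[:,400:]=b;cv2.imwrite('pics/crop1.png',o)
E
```

```text
(no output)
```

View pics/crop1.png

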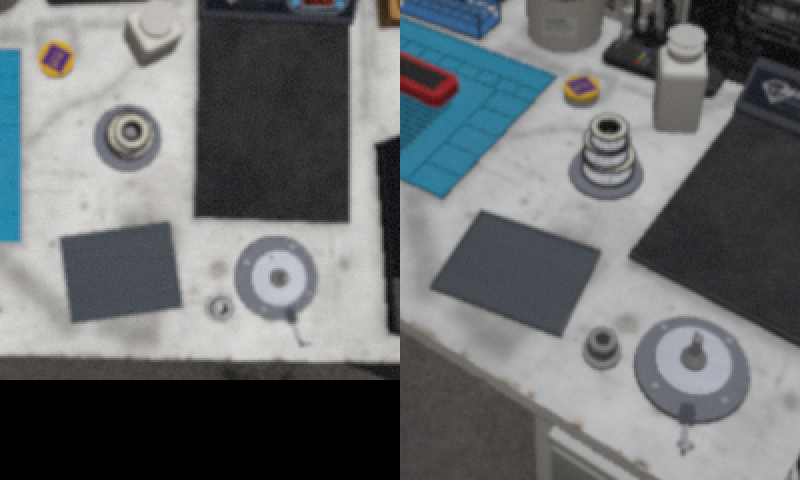

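The crops show the stack, with its top slightly off the foot's centre, and the tray turned about 8°. The bush lies left of the feeder and the wire guide is toward the robot. I'll move over the stack with the closing axis along the tray's x.

Call:
carry_out(
  moves=[
    {"tx": 4.8,"ty": -3.7,"wz": -0.15,"claw": -1},
    {"tx": 4.8,"ty": -3.7,"wz": -0.15},
    {"tx": 4.8,"ty": -3.7,"wz": -0.15},
    {"tx": 4.8,"ty": -3.7,"wz": -0.15},
    {"tx": 4.8,"ty": -3.7,"wz": -0.15},
    {"tx": 4.8,"ty": -3.7,"wz": -0.15},
    {"tx": 4.8,"ty": -3.7,"wz": -0.15},
    {"tx": 4.8,"ty": -3.7,"wz": -0.15},
  ],
  newtons=40,
)

```text
invalid input at $.moves[0]: expected keys tx, ty, tz, wx, wy, wz, claw
```

Call:
carry_out(
  moves=[
    {"tx": 4.8,"ty": -3.7},
    {"tx": 4.8,"ty": -3.7},
    {},
    {},
  ],
)

```text
invalid input at $.moves[0]: expected keys tx, ty, tz, wx, wy, wz, claw
```

Call:
carry_out(
  moves=[
    {"tx": 4.8,"ty": -3.7,"tz": 0,"wx": 0,"wy": 0,"wz": -0.15,"claw": -1},
    {"tx": 4.8,"ty": -3.7,"tz": 0,"wx": 0,"wy": 0,"wz": -0.15,"claw": -1},
    {"tx": 4.8,"ty": -3.7,"tz": 0,"wx": 0,"wy": 0,"wz": -0.15,"claw": -1},
    {"tx": 4.8,"ty": -3.7,"tz": 0,"wx": 0,"wy": 0,"wz": -0.15,"claw": -1},
    {"tx": 4.8,"ty": -3.7,"tz": 0,"wx": 0,"wy": 0,"wz": -0.15,"claw": -1},
    {"tx": 4.8,"ty": -3.7,"tz": 0,"wx": 0,"wy": 0,"wz": -0.15,"claw": -1},
    {"tx": 4.8,"ty": -3.7,"tz": 0,"wx": 0,"wy": 0,"wz": -0.15,"claw": -1},
    {"tx": 4.8,"ty": -3.7,"tz": 0,"wx": 0,"wy": 0,"wz": -0.15,"claw": -1},
  ],
  newtons=40,
)

```text
clock: 1.25
tcp_pos: [0.5192, 0.2618, 0.2314]
orientation: [0.0, 0.659, 0.752, 0.0]
wrist_force: [0.3, 0.9, 0.3]
finger_gap: 0.0854
grip_force: 0.0
```

Call:
carry_out(
  moves=[
    {"tx": 4.8,"ty": -3.7,"tz": 0,"wx": 0,"wy": 0,"wz": 0,"claw": -1},
    {"tx": 4.8,"ty": -3.7,"tz": 0,"wx": 0,"wy": 0,"wz": 0,"claw": -1},
    {"tx": 0,"ty": 0,"tz": 0,"wx": 0,"wy": 0,"wz": 0,"claw": -1},
    {"tx": 0,"ty": 0,"tz": 0,"wx": 0,"wy": 0,"wz": 0,"claw": -1},
  ],
)

```text
clock: 1.75
tcp_pos: [0.6134, 0.189, 0.2307]
orientation: [-0.001, 0.658, 0.753, -0.0]
wrist_force: [-0.5, 0.1, 0.0]
finger_gap: 0.0853
grip_force: 0.0
```

```bash
python3 - <<'E'
from h import *
s=env.get_state(); print({k:np.round(s[k],4) for k in ('clock','joint_pos','tcp_pos','orientation')})
c=grab('wrist'); cv2.imwrite('pics/w1.png',c['image']); np.savez('w1.npz',**{k:v for k,v in c.items()})
E
```

```text
{'clock': np.float64(1.75), 'joint_pos': array([1.7380e-01, 4.4930e-01, 2.4460e-01, 1.3675e+00, 4.0000e-04,
       1.6094e+00]), 'tcp_pos': array([0.6134, 0.189 , 0.2307]), 'orientation': array([-6.000e-04,  6.577e-01,  7.533e-01, -4.000e-04])}
```

View pics/w1.png

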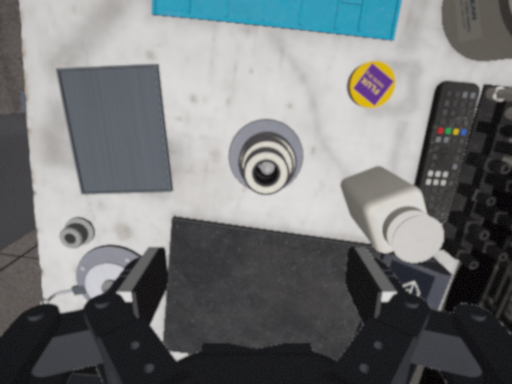

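The wrist view shows the stack's top ring at (267,165) on its foot at (265,158), the tray with corners (58,69), (158,64), (171,192) and (80,193), the bush at (77,232) and the feeder at (105,272). I'll fit the circles in all three views.

```bash
cat >> h.py <<'E'
def fit(c,x,y,z,r,span=.012,sgn=0,vis=None):
    """circle centre by maximal edge strength along its projection; sgn +1: brighter outside, -1 brighter inside"""
    g=cv2.GaussianBlur(cv2.cvtColor(c['image'],cv2.COLOR_BGR2GRAY),(0,0),1).astype(np.float32)
    a=np.linspace(0,2*np.pi,120,endpoint=False)
    if vis is not None: a=a[np.cos(a-vis)>-.2]
    ring=np.c_[np.cos(a),np.sin(a),0*a]
    def sc(dx,dy):
        o=np.array([x+dx,y+dy,z]); v=[]
        for k in (r+.0015,r-.0015):
            p=proj(c,o+ring*k).astype(np.float32); v.append(cv2.remap(g,p[:,:1],p[:,1:],1)[:,0])
        d=v[0]-v[1]
        return np.mean(np.clip(d*sgn,-5,40)) if sgn else np.mean(np.clip(abs(d),0,40))
    best=(0,0)
    for st,n in ((.002,int(span/.002)),(.0004,5)):
        k=np.arange(-n,n+1)*st
        best=max(((sc(best[0]+i,best[1]+j),best[0]+i,best[1]+j) for i in k for j in k))[1:]
    return round(x+best[0],4),round(y+best[1],4),round(float(sc(*best)),1)
E
python3 - <<'E'
from h import *
cs={'w':dict(np.load('w1.npz')),'t':grab('top'),'s':grab('scene')}
L=[('small top',.623,.1915,.078,.023,-0),('small bore',.623,.1915,.078,.011,1),('foot',.6205,.194,.006,.045,1),('fd foot',.445,-.003,.006,.055,1),('turntable',.445,-.003,.017,.036,-1),('flange',.402,.07,.019,.019,1),('collar',.401,.07,.039,.014,0)]
for n,x,y,z,r,sg in L:
    print(n,*[(k,fit(c,x,y,z,r,sgn=sg)) for k,c in cs.items()])
for k,c in cs.items():
    m=(c['image'].astype(int).max(2)<115)&(c['image'].max(2)>40); P=cloud(c)
    m&=(abs(P[...,0]-.447)<.1)&(abs(P[...,1]-.199)<.1)&(P[...,2]<.03)
    l,lab,st,ce=cv2.connectedComponentsWithStats(m.astype(np.uint8)); i=lab[tuple(np.round(proj(c,[.447,.199,.003])[0]).astype(int)[::-1])]
    vv,uu=np.where(lab==i); xy=onplane(c,np.c_[uu,vv],.005)[:,:2]
    print('tray',k,cv2.minAreaRect((xy*1000).astype(np.float32)))
E
```

```text
small top ('w', (np.float64(0.6194), np.float64(0.2015), 36.3)) ('t', (np.float64(0.621), np.float64(0.2007), 14.2)) ('s', (np.float64(0.6102), np.float64(0.1831), 21.7))
small bore ('w', (np.float64(0.621), np.float64(0.1931), 32.1)) ('t', (np.float64(0.6246), np.float64(0.1947), 10.2)) ('s', (np.float64(0.623), np.float64(0.1923), 37.2))
foot ('w', (np.float64(0.6225), np.float64(0.1924), 34.9)) ('t', (np.float64(0.6249), np.float64(0.1952), 15.4)) ('s', (np.float64(0.6177), np.float64(0.1896), 21.7))
fd foot ('w', (np.float64(0.4398), np.float64(-0.0066), 15.9)) ('t', (np.float64(0.4494), np.float64(-0.017), -0.4)) ('s', (np.float64(0.4378), np.float64(-0.0094), 28.9))
turntable ('w', (np.float64(0.4386), np.float64(-0.009), 20.0)) ('t', (np.float64(0.451), np.float64(0.011), 0.5)) ('s', (np.float64(0.441), np.float64(-0.0086), 27.7))
flange ('w', (np.float64(0.3928), np.float64(0.0628), 30.2)) ('t', (np.float64(0.402), np.float64(0.068), 0.1)) ('s', (np.float64(0.3984), np.float64(0.068), 26.0))
collar ('w', (np.float64(0.407), np.float64(0.076), 33.7)) ('t', (np.float64(0.4038), np.float64(0.082), 1.5)) ('s', (np.float64(0.393), np.float64(0.0656), 24.5))
tray w ((443.222900390625, 198.27847290039062), (116.79022979736328, 147.9391326904297), 9.455636978149414)
tray t ((460.3009033203125, 211.86363220214844), (150.6246337890625, 129.62925720214844), 8.204498291015625)
tray s ((443.4124755859375, 197.9645233154297), (120.37818908691406, 151.82643127441406), 9.384915351867676)
```

Call:
carry_out(
  moves=[
    {"tx": 0.8,"ty": 0.4,"tz": -4,"wx": 0,"wy": 0,"wz": 0.03,"claw": -1},
    {"tx": 0,"ty": 0,"tz": -5,"wx": 0,"wy": 0,"wz": 0,"claw": -1},
    {"tx": 0,"ty": 0,"tz": -5,"wx": 0,"wy": 0,"wz": 0,"claw": -1},
    {"tx": 0,"ty": 0,"tz": -3.5,"wx": 0,"wy": 0,"wz": 0,"claw": -1},
    {"tx": 0,"ty": 0,"tz": 0,"wx": 0,"wy": 0,"wz": 0,"claw": 1},
    {"tx": 0,"ty": 0,"tz": 0,"wx": 0,"wy": 0,"wz": 0,"claw": 1},
    {"tx": 0,"ty": 0,"tz": 0,"wx": 0,"wy": 0,"wz": 0,"claw": 1},
    {"tx": 0,"ty": 0,"tz": 0,"wx": 0,"wy": 0,"wz": 0,"claw": 1},
  ],
  newtons=40,
)

```text
clock: 2.9
tcp_pos: [0.6234, 0.194, 0.0591]
orientation: [0.001, 0.646, 0.763, 0.002]
wrist_force: [-0.3, 1.2, 6.5]
finger_gap: 0.0447
grip_force: 41.5
```

Call:
carry_out(
  moves=[
    {"tx": 0,"ty": 0,"tz": 0,"wx": 0,"wy": 0,"wz": 0,"claw": 1},
    {"tx": 0,"ty": 0,"tz": 0,"wx": 0,"wy": 0,"wz": 0,"claw": 1},
  ],
)

```text
clock: 3.15
tcp_pos: [0.6234, 0.194, 0.0591]
orientation: [0.001, 0.646, 0.763, 0.002]
wrist_force: [-0.9, 2.1, 6.6]
finger_gap: 0.0444
grip_force: 41.5
```

Call:
carry_out(
  moves=[
    {"tx": 0,"ty": 0,"tz": 1,"wx": 0,"wy": 0,"wz": 0,"claw": 1},
    {"tx": 0,"ty": 0,"tz": 1.5,"wx": 0,"wy": 0,"wz": 0,"claw": 1},
    {"tx": 0,"ty": 0,"tz": 2,"wx": 0,"wy": 0,"wz": 0,"claw": 1},
    {"tx": 0,"ty": 0,"tz": 0,"wx": 0,"wy": 0,"wz": 0,"claw": 1},
  ],
)

```text
clock: 3.65
tcp_pos: [0.6235, 0.1935, 0.104]
orientation: [0.002, 0.646, 0.763, 0.002]
wrist_force: [-0.1, -0.5, -1.9]
finger_gap: 0.0445
grip_force: 41.1
```

```bash
python3 - <<'E'
from h import *
s=env.get_state(); print(s['tcp_pos'],s['wrist_force'],s['finger_gap'])
c=grab('wrist'); d=grab('scene')
o=np.hstack([cv2.resize(c['image'],(400,300)),cv2.resize(d['image'][130:330,180:380],(400,400))[:300]])
cv2.imwrite('pics/c2.png',o); np.savez('w2.npz',**c)
P=cloud(c)
for A,n in ((P,'w'),(cloud(d),'s')):
    m=(np.hypot(A[...,0]-s['tcp_pos'][0],A[...,1]-s['tcp_pos'][1])<.03)&(A[...,2]<.14)&(A[...,2]>.04)
    h,e=np.histogram(A[m][:,2],bins=np.arange(.04,.14,.004)); print(n,list(zip(e.round(3),h)))
E
```

```text
[0.62352158 0.19346078 0.10399745] [-0.06066764 -0.51919559 -1.85152046] 0.04450606515988016
w [(np.float64(0.04), np.int64(46)), (np.float64(0.044), np.int64(43)), (np.float64(0.048), np.int64(40)), (np.float64(0.052), np.int64(874)), (np.float64(0.056), np.int64(1846)), (np.float64(0.06), np.int64(1)), (np.float64(0.064), np.int64(0)), (np.float64(0.068), np.int64(0)), (np.float64(0.072), np.int64(0)), (np.float64(0.076), np.int64(0)), (np.float64(0.08), np.int64(0)), (np.float64(0.084), np.int64(0)), (np.float64(0.088), np.int64(0)), (np.float64(0.092), np.int64(0)), (np.float64(0.096), np.int64(0)), (np.float64(0.1), np.int64(674)), (np.float64(0.104), np.int64(640)), (np.float64(0.108), np.int64(423)), (np.float64(0.112), np.int64(360)), (np.float64(0.116), np.int64(390)), (np.float64(0.12), np.int64(5353)), (np.float64(0.124), np.int64(606)), (np.float64(0.128), np.int64(279)), (np.float64(0.132), np.int64(299))]
s [(np.float64(0.04), np.int64(29)), (np.float64(0.044), np.int64(24)), (np.float64(0.048), np.int64(23)), (np.float64(0.052), np.int64(75)), (np.float64(0.056), np.int64(199)), (np.float64(0.06), np.int64(12)), (np.float64(0.064), np.int64(6)), (np.float64(0.068), np.int64(1)), (np.float64(0.072), np.int64(0)), (np.float64(0.076), np.int64(0)), (np.float64(0.08), np.int64(0)), (np.float64(0.084), np.int64(0)), (np.float64(0.088), np.int64(0)), (np.float64(0.092), np.int64(0)), (np.float64(0.096), np.int64(2)), (np.float64(0.1), np.int64(30)), (np.float64(0.104), np.int64(19)), (np.float64(0.108), np.int64(15)), (np.float64(0.112), np.int64(15)), (np.float64(0.116), np.int64(10)), (np.float64(0.12), np.int64(87)), (np.float64(0.124), np.int64(13)), (np.float64(0.128), np.int64(7)), (np.float64(0.132), np.int64(12))]
```

View pics/c2.png

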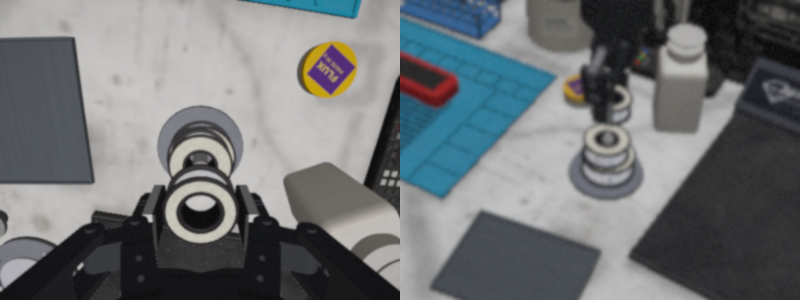

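The small reel is held level: ring at (203,207) in the left half, clear of the stack. I'll carry it to the tray's +y half.

Call:
carry_out(
  moves=[
    {"tx": -4.6,"ty": 0.95,"tz": 0,"wx": 0,"wy": 0,"wz": 0,"claw": 1},
    {"tx": -4.6,"ty": 0.95,"tz": 0,"wx": 0,"wy": 0,"wz": 0,"claw": 1},
    {"tx": -4.6,"ty": 0.95,"tz": 0,"wx": 0,"wy": 0,"wz": 0,"claw": 1},
    {"tx": -4.6,"ty": 0.95,"tz": 0,"wx": 0,"wy": 0,"wz": 0,"claw": 1},
    {"tx": 0,"ty": 0,"tz": -4,"wx": 0,"wy": 0,"wz": 0,"claw": 1},
    {"tx": 0,"ty": 0,"tz": -3.5,"wx": 0,"wy": 0,"wz": 0,"claw": 1},
    {"tx": 0,"ty": 0,"tz": -1.6,"wx": 0,"wy": 0,"wz": 0,"claw": 1},
    {"tx": 0,"ty": 0,"tz": 0,"wx": 0,"wy": 0,"wz": 0,"claw": 1},
  ],
)

```text
clock: 4.75
tcp_pos: [0.4358, 0.2306, 0.0085]
orientation: [-0.001, 0.646, 0.763, -0.002]
wrist_force: [0.3, 0.7, -0.7]
finger_gap: 0.0447
grip_force: 41.2
```

```bash
python3 - <<'E'
from h import *
s=env.get_state(); print(s['tcp_pos'],s['wrist_force'],s['finger_gap'],s['joint_pos'])
c=grab('wrist'); cv2.imwrite('pics/c3.png',c['image'])
P=cloud(c)
m=(np.hypot(P[...,0]-s['tcp_pos'][0],P[...,1]-s['tcp_pos'][1])<.03)&(P[...,2]<.04); print(np.histogram(P[m][:,2],bins=np.arange(-.004,.04,.004)))
E
```

```text
[0.43580178 0.23058427 0.00850888] [ 0.30168524  0.71229925 -0.69736592] 0.04473208860483201 [ 3.23723764e-01  3.47948406e-01 -5.03557097e-01  7.23614735e-01
 -7.00078573e-05  1.72847799e+00]
(array([   0, 2695,  608,  900,  428,  370,  381, 4241, 1748,  284]), array([-0.004,  0.   ,  0.004,  0.008,  0.012,  0.016,  0.02 ,  0.024,
        0.028,  0.032,  0.036]))
```

View pics/c3.png

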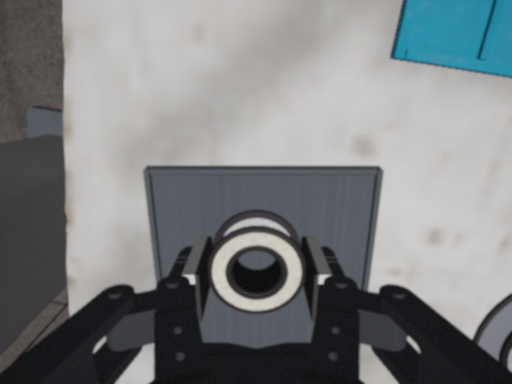

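The reel's ring at (257,270) is centred between the tray's side walls (145 to 381), with the edges parallel. I'll lower the last few millimetres.

Call:
carry_out(
  moves=[
    {"tx": 0,"ty": 0,"tz": -0.15,"wx": 0,"wy": 0,"wz": 0,"claw": 1},
    {"tx": 0,"ty": 0,"tz": -0.15,"wx": 0,"wy": 0,"wz": 0,"claw": 1},
    {"tx": 0,"ty": 0,"tz": 0,"wx": 0,"wy": 0,"wz": 0,"claw": 1},
  ],
)

```text
clock: 5.18
tcp_pos: [0.4381, 0.2313, 0.0077]
orientation: [0.0, 0.646, 0.763, 0.0]
wrist_force: [0.5, 0.2, -1.1]
finger_gap: 0.0444
grip_force: 41.2
```

Call:
carry_out(
  moves=[
    {"tx": 0,"ty": 0,"tz": -0.15,"wx": 0,"wy": 0,"wz": 0,"claw": 1},
    {"tx": 0,"ty": 0,"tz": 0,"wx": 0,"wy": 0,"wz": 0,"claw": 1},
  ],
)

```text
clock: 5.42
tcp_pos: [0.4381, 0.2314, 0.0061]
orientation: [0.0, 0.646, 0.763, 0.0]
wrist_force: [0.3, -0.1, 1.2]
finger_gap: 0.0451
grip_force: 41.4
```

Call:
carry_out(
  moves=[
    {"tx": 0,"ty": 0,"tz": 0,"wx": 0,"wy": 0,"wz": 0,"claw": -1},
    {"tx": 0,"ty": 0,"tz": 0,"wx": 0,"wy": 0,"wz": 0,"claw": -1},
    {"tx": 0,"ty": 0,"tz": 0,"wx": 0,"wy": 0,"wz": 0,"claw": -1},
    {"tx": 0,"ty": 0,"tz": 3,"wx": 0,"wy": 0,"wz": 0,"claw": -1},
    {"tx": 0,"ty": 0,"tz": 5,"wx": 0,"wy": 0,"wz": 0,"claw": -1},
    {"tx": 0,"ty": 0,"tz": 5,"wx": 0,"wy": 0,"wz": 0,"claw": -1},
    {"tx": 4.6,"ty": -0.95,"tz": 0,"wx": 0,"wy": 0,"wz": 0,"claw": -1},
    {"tx": 4.6,"ty": -0.95,"tz": 0,"wx": 0,"wy": 0,"wz": 0,"claw": -1},
  ],
)

```text
clock: 6.42
tcp_pos: [0.5313, 0.2125, 0.1373]
orientation: [0.001, 0.646, 0.764, 0.001]
wrist_force: [0.9, 0.5, -0.2]
finger_gap: 0.0852
grip_force: 0.0
```

Call:
carry_out(
  moves=[
    {"tx": 4.6,"ty": -0.95,"tz": 0,"wx": 0,"wy": 0,"wz": 0,"claw": -1},
    {"tx": 4.6,"ty": -0.95,"tz": 0,"wx": 0,"wy": 0,"wz": 0,"claw": -1},
    {"tx": 0,"ty": 0,"tz": 0,"wx": 0,"wy": 0,"wz": 0,"claw": -1},
    {"tx": 0,"ty": 0,"tz": 0,"wx": 0,"wy": 0,"wz": 0,"claw": -1},
  ],
)

```text
clock: 6.92
tcp_pos: [0.621, 0.1931, 0.1351]
orientation: [-0.001, 0.646, 0.763, -0.001]
wrist_force: [-0.4, -0.0, -0.5]
finger_gap: 0.0852
grip_force: 0.0
```

```bash
python3 - <<'E'
from h import *
s=env.get_state(); print(s['tcp_pos'],s['wrist_force'],s['finger_gap'])
c=grab('wrist'); d=grab('scene'); t=grab('top')
cv2.imwrite('pics/w4.png',c['image']); np.savez('w4.npz',**c)
for n,z,r,sg in (('mid bore',.056,.012,1),('mid out',.056,.028,0),('foot',.006,.045,1)):
    print(n,[fit(q,.622,.193,z,r,sgn=sg,span=.008) for q in (c,d)])
print('small in tray',[fit(q,.438,.231,.025,.011,sgn=1,span=.01) for q in (d,t)])
for q in (c,d):
    P=cloud(q); m=(np.hypot(P[...,0]-.622,P[...,1]-.193)<.026)&(P[...,2]>.05)&(P[...,2]<.061); print(m.sum(),np.median(P[m][:,2]),cv2.minEnclosingCircle(P[m][:,:2].astype(np.float32)))
    m=(np.hypot(P[...,0]-.438,P[...,1]-.231)<.022); p=P[m]; p=p[(p[:,2]>.015)&(p[:,2]<.03)];print('small top',len(p),np.median(p[:,2]) if len(p) else '')
E
```

```text
[0.62098047 0.19312909 0.13508798] [-0.39076517 -0.03810307 -0.50475393] 0.08521670822037772
mid bore [(np.float64(0.6232), np.float64(0.1894), 26.0), (np.float64(0.6236), np.float64(0.1942), 23.8)]
mid out [(np.float64(0.6236), np.float64(0.1926), 36.1), (np.float64(0.612), np.float64(0.1878), 17.4)]
foot [(np.float64(0.6232), np.float64(0.1926), 31.1), (np.float64(0.618), np.float64(0.1902), 19.8)]
small in tray [(np.float64(0.4384), np.float64(0.2294), 38.6), (np.float64(0.4404), np.float64(0.2298), 29.7)]
2980 0.05633043674149009 ((0.6220071315765381, 0.19301079213619232), 0.026063542813062668)
small top 1965 0.02538745718620289
254 0.05691200613674363 ((0.6219536662101746, 0.19295968115329742), 0.025950081646442413)
small top 224 0.025434025107909708
```

Call:
carry_out(
  moves=[
    {"tx": 0.15,"ty": -0.1,"tz": -4,"wx": 0,"wy": 0,"wz": 0,"claw": -1},
    {"tx": 0,"ty": 0,"tz": -4,"wx": 0,"wy": 0,"wz": 0,"claw": -1},
    {"tx": 0,"ty": 0,"tz": -2.3,"wx": 0,"wy": 0,"wz": 0,"claw": -1},
    {"tx": 0,"ty": 0,"tz": 0,"wx": 0,"wy": 0,"wz": 0,"claw": -1},
    {"tx": 0,"ty": 0,"tz": 0,"wx": 0,"wy": 0,"wz": 0,"claw": 1},
    {"tx": 0,"ty": 0,"tz": 0,"wx": 0,"wy": 0,"wz": 0,"claw": 1},
    {"tx": 0,"ty": 0,"tz": 0,"wx": 0,"wy": 0,"wz": 0,"claw": 1},
    {"tx": 0,"ty": 0,"tz": 0,"wx": 0,"wy": 0,"wz": 0,"claw": 1},
  ],
)

```text
clock: 8.07
tcp_pos: [0.6246, 0.1927, 0.0353]
orientation: [0.001, 0.646, 0.763, 0.002]
wrist_force: [-1.9, 0.9, 6.7]
finger_gap: 0.0546
grip_force: 42.5
```

Call:
carry_out(
  moves=[
    {"tx": 0,"ty": 0,"tz": 0,"wx": 0,"wy": 0,"wz": 0,"claw": 1},
  ],
)

```text
clock: 8.2
tcp_pos: [0.6245, 0.1927, 0.0353]
orientation: [0.001, 0.646, 0.763, 0.001]
wrist_force: [-1.0, 1.1, 6.3]
finger_gap: 0.0543
grip_force: 42.5
```

Call:
carry_out(
  moves=[
    {"tx": 0,"ty": 0,"tz": 1,"wx": 0,"wy": 0,"wz": 0,"claw": 1},
    {"tx": 0,"ty": 0,"tz": 2.5,"wx": 0,"wy": 0,"wz": 0,"claw": 1},
    {"tx": 0,"ty": 0,"tz": 3,"wx": 0,"wy": 0,"wz": 0,"claw": 1},
    {"tx": 0,"ty": 0,"tz": 0,"wx": 0,"wy": 0,"wz": 0,"claw": 1},
  ],
)

```text
clock: 8.7
tcp_pos: [0.6256, 0.1926, 0.1012]
orientation: [0.002, 0.646, 0.763, 0.002]
wrist_force: [0.7, -0.2, -2.0]
finger_gap: 0.0547
grip_force: 42.7
```

```bash
python3 - <<'E'
from h import *
s=env.get_state(); p=s['tcp_pos']; print(p,s['wrist_force'],s['finger_gap'])
c=grab('wrist'); cv2.imwrite('pics/w5.png',c['image']); np.savez('w5.npz',**c)
P=cloud(c); m=(np.hypot(P[...,0]-p[0],P[...,1]-p[1])<.024)&(P[...,2]>p[2]+.012)&(P[...,2]<p[2]+.028); q=P[m]; q=q[np.hypot(q[:,0]-p[0],q[:,1]-p[1])>.014]
A=np.c_[q[:,:2]-p[:2],np.ones(len(q))]; print('held top plane',len(q),np.linalg.lstsq(A,q[:,2],rcond=None)[0])
m=(np.hypot(P[...,0]-p[0],P[...,1]-p[1])<.04)&(P[...,2]<.06); print(np.histogram(P[m][:,2],bins=np.arange(0,.06,.004)))
E
```

```text
[0.62555868 0.19260897 0.1012367 ] [ 0.72425642 -0.2212366  -2.00565524] 0.05473031840311374
held top plane 5109 [ 0.00397828 -0.00182871  0.12231613]
(array([   1, 1579,  357,   23,   26,   22,   20,  876, 1747,    0,    0,
          0,    0,    0]), array([0.   , 0.004, 0.008, 0.012, 0.016, 0.02 , 0.024, 0.028, 0.032,
       0.036, 0.04 , 0.044, 0.048, 0.052, 0.056]))
```

Call:
carry_out(
  moves=[
    {"tx": -4.4,"ty": -0.6,"tz": 0,"wx": 0,"wy": 0,"wz": 0,"claw": 1},
    {"tx": -4.4,"ty": -0.6,"tz": 0,"wx": 0,"wy": 0,"wz": 0,"claw": 1},
    {"tx": -4.4,"ty": -0.6,"tz": 0,"wx": 0,"wy": 0,"wz": 0,"claw": 1},
    {"tx": -4.4,"ty": -0.6,"tz": 0,"wx": 0,"wy": 0,"wz": 0,"claw": 1},
    {"tx": 0,"ty": 0,"tz": -3.5,"wx": 0,"wy": 0,"wz": 0,"claw": 1},
    {"tx": 0,"ty": 0,"tz": -3.5,"wx": 0,"wy": 0,"wz": 0,"claw": 1},
    {"tx": 0,"ty": 0,"tz": -1.9,"wx": 0,"wy": 0,"wz": 0,"claw": 1},
    {"tx": 0,"ty": 0,"tz": 0,"wx": 0,"wy": 0,"wz": 0,"claw": 1},
  ],
)

```text
clock: 9.75
tcp_pos: [0.4452, 0.1678, 0.0068]
orientation: [-0.001, 0.646, 0.763, -0.002]
wrist_force: [-0.2, -0.7, -0.5]
finger_gap: 0.0545
grip_force: 44.0
```

Call:
carry_out(
  moves=[
    {"tx": 0,"ty": 0,"tz": 0,"wx": 0,"wy": 0,"wz": 0,"claw": 1},
    {"tx": 0,"ty": 0,"tz": -0.1,"wx": 0,"wy": 0,"wz": 0,"claw": 1},
    {"tx": 0,"ty": 0,"tz": 0,"wx": 0,"wy": 0,"wz": 0,"claw": 1},
  ],
)

```text
clock: 10.12
tcp_pos: [0.4475, 0.1683, 0.0081]
orientation: [0.0, 0.646, 0.763, 0.0]
wrist_force: [0.6, -0.3, -1.7]
finger_gap: 0.0547
grip_force: 44.0
```

Bottom is at about 0.005; lower about 2 mm, checking the force.

Call:
carry_out(
  moves=[
    {"tx": 0,"ty": 0,"tz": -0.15,"wx": 0,"wy": 0,"wz": 0,"claw": 1},
    {"tx": 0,"ty": 0,"tz": 0,"wx": 0,"wy": 0,"wz": 0,"claw": 1},
  ],
)

```text
clock: 10.38
tcp_pos: [0.4472, 0.1682, 0.0063]
orientation: [0.0, 0.646, 0.763, 0.0]
wrist_force: [0.0, -0.4, -2.2]
finger_gap: 0.0548
grip_force: 44.0
```

Call:
carry_out(
  moves=[
    {"tx": 0,"ty": 0,"tz": -0.1,"wx": 0,"wy": 0,"wz": 0,"claw": 1},
    {"tx": 0,"ty": 0,"tz": 0,"wx": 0,"wy": 0,"wz": 0,"claw": 1},
  ],
)

```text
clock: 10.62
tcp_pos: [0.4472, 0.1682, 0.0052]
orientation: [0.0, 0.646, 0.763, -0.0]
wrist_force: [0.8, 0.2, -2.0]
finger_gap: 0.0546
grip_force: 44.0
```

Call:
carry_out(
  moves=[
    {"tx": 0,"ty": 0,"tz": -0.1,"wx": 0,"wy": 0,"wz": 0,"claw": 1},
    {"tx": 0,"ty": 0,"tz": 0,"wx": 0,"wy": 0,"wz": 0,"claw": 1},
  ],
)

```text
clock: 10.88
tcp_pos: [0.4473, 0.1683, 0.005]
orientation: [0.0, 0.646, 0.763, 0.0]
wrist_force: [-1.6, -0.3, 6.4]
finger_gap: 0.0544
grip_force: 44.6
```

Call:
carry_out(
  moves=[
    {"tx": 0,"ty": 0,"tz": -0.1,"wx": 0,"wy": 0,"wz": 0,"claw": 1},
    {"tx": 0,"ty": 0,"tz": 0,"wx": 0,"wy": 0,"wz": 0,"claw": 1},
  ],
)

```text
clock: 11.12
tcp_pos: [0.4473, 0.1683, 0.0049]
orientation: [0.0, 0.646, 0.763, 0.0]
wrist_force: [-5.0, -1.3, 15.4]
finger_gap: 0.0546
grip_force: 45.5
```

Call:
carry_out(
  moves=[
    {"tx": 0,"ty": 0,"tz": 0.15,"wx": 0,"wy": 0,"wz": 0,"claw": 1},
    {"tx": 0,"ty": 0,"tz": 0,"wx": 0,"wy": 0,"wz": 0,"claw": -1},
    {"tx": 0,"ty": 0,"tz": 0,"wx": 0,"wy": 0,"wz": 0,"claw": -1},
    {"tx": 0,"ty": 0,"tz": 0,"wx": 0,"wy": 0,"wz": 0,"claw": -1},
    {"tx": 0,"ty": 0,"tz": 3,"wx": 0,"wy": 0,"wz": 0,"claw": -1},
    {"tx": 0,"ty": 0,"tz": 5,"wx": 0,"wy": 0,"wz": 0,"claw": -1},
    {"tx": 0,"ty": -2,"tz": 5,"wx": 0,"wy": 0,"wz": 0,"claw": -1},
    {"tx": 0,"ty": -5,"tz": 3,"wx": 0,"wy": 0,"wz": 0,"claw": -1},
  ],
)

```text
clock: 12.12
tcp_pos: [0.4486, 0.0987, 0.1674]
orientation: [0.001, 0.645, 0.765, 0.001]
wrist_force: [1.7, -0.0, -0.2]
finger_gap: 0.0855
grip_force: 0.0
```

Call:
carry_out(
  moves=[
    {"tx": 0,"ty": -6,"tz": 0,"wx": 0,"wy": 0,"wz": 0,"claw": -1},
    {"tx": 0,"ty": -4,"tz": 0,"wx": 0,"wy": 0,"wz": 0,"claw": -1},
    {"tx": 0,"ty": 0,"tz": 0,"wx": 0,"wy": 0,"wz": 0,"claw": -1},
    {"tx": 0,"ty": 0,"tz": 0,"wx": 0,"wy": 0,"wz": 0,"claw": -1},
  ],
)

```text
clock: 12.62
tcp_pos: [0.4471, -0.0015, 0.1646]
orientation: [-0.0, 0.646, 0.763, 0.0]
wrist_force: [-0.3, 1.0, -0.0]
finger_gap: 0.0854
grip_force: 0.0
```

```bash
python3 - <<'E'
from h import *
s=env.get_state(); p=s['tcp_pos']; print(p,s['wrist_force'],s['finger_gap'],s['clock'])
c=grab('wrist'); d=grab('scene'); cv2.imwrite('pics/w6.png',c['image']); np.savez('w6.npz',**c)
print('mid',fit(d,.4475,.168,.027,.012,sgn=1,span=.008),'small',fit(d,.438,.23,.025,.011,sgn=1,span=.008))
for n,z,r,sg in (('turntable',.017,.036,-1),('foot',.006,.055,1)): print(n,[fit(q,.44,-.008,z,r,sgn=sg) for q in (c,d)])
for n,z,r,sg in (('flange',.019,.019,1),('hole',.039,.007,1)): print(n,[fit(q,.40,.069,z,r,sgn=sg,span=.01) for q in (c,d)])
for q in (c,d):
    P=cloud(q)
    for n,x,y,r,lo,hi in (('spindle',.44,-.008,.02,.034,.07),('bush',.4,.07,.025,.034,.045),('mid',.4475,.168,.024,.02,.035),('small',.438,.23,.02,.018,.035)):
        m=(np.hypot(P[...,0]-x,P[...,1]-y)<r)&(P[...,2]>lo)&(P[...,2]<hi); w=P[m]
        if len(w): print(n,len(w),np.median(w,0).round(4),w.min(0).round(4),w.max(0).round(4))
E
```

```text
[ 0.44710705 -0.00148643  0.1646339 ] [-0.29257372  1.01542388 -0.04947599] 0.08538329316698651 12.625
mid (np.float64(0.4467), np.float64(0.17), 38.3) small (np.float64(0.4384), np.float64(0.2292), 38.4)
turntable [(np.float64(0.44), np.float64(-0.0096), 40.0), (np.float64(0.4408), np.float64(-0.0088), 26.9)]
foot [(np.float64(0.4396), np.float64(-0.0092), 37.8), (np.float64(0.4376), np.float64(-0.0096), 28.1)]
flange [(np.float64(0.4008), np.float64(0.069), 24.8), (np.float64(0.3984), np.float64(0.0678), 24.8)]
hole [(np.float64(0.392), np.float64(0.0698), 24.7), (np.float64(0.4012), np.float64(0.0694), 26.2)]
spindle 169 [ 0.4398 -0.0067  0.0549] [ 0.4352 -0.0131  0.0344] [ 0.4449 -0.0041  0.0621]
bush 735 [0.4002 0.0687 0.039 ] [0.386  0.0542 0.0343] [0.4145 0.0829 0.0412]
mid 193 [0.4511 0.1474 0.0275] [0.4365 0.1442 0.0255] [0.4651 0.152  0.029 ]
spindle 53 [ 0.4371 -0.0095  0.0499] [ 0.435  -0.0137  0.0341] [ 0.4433 -0.0045  0.0631]
bush 134 [0.399  0.0681 0.0381] [0.3862 0.0544 0.034 ] [0.4133 0.083  0.0419]
mid 278 [0.4475 0.1667 0.0276] [0.4239 0.1449 0.0206] [0.4705 0.1909 0.0312]
small 172 [0.4386 0.2327 0.0255] [0.418  0.2102 0.0186] [0.4575 0.2492 0.03  ]
```

View pics/w6.png

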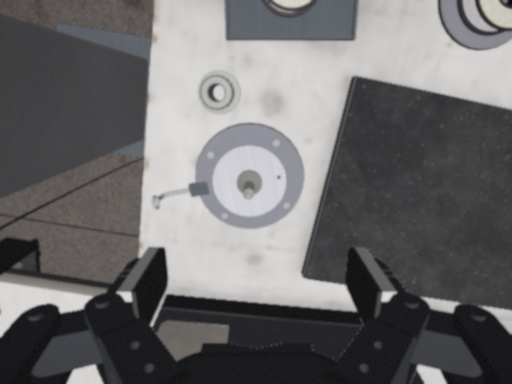

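The wrist view shows the feeder's turntable at (248,183), spindle at its centre, the bush at (218,92) and the guide eye at (156,202). Now to the large reel.

Call:
carry_out(
  moves=[
    {"tx": 3.5,"ty": 3.9,"tz": 0,"wx": 0,"wy": 0,"wz": 0,"claw": -1},
    {"tx": 3.5,"ty": 3.9,"tz": 0,"wx": 0,"wy": 0,"wz": 0,"claw": -1},
    {"tx": 3.5,"ty": 3.9,"tz": 0,"wx": 0,"wy": 0,"wz": 0,"claw": -1},
    {"tx": 3.5,"ty": 3.9,"tz": 0,"wx": 0,"wy": 0,"wz": 0,"claw": -1},
    {"tx": 3.5,"ty": 3.9,"tz": -1,"wx": 0,"wy": 0,"wz": 0,"claw": -1},
    {"tx": 0,"ty": 0,"tz": -4,"wx": 0,"wy": 0,"wz": 0,"claw": -1},
    {"tx": 0,"ty": 0,"tz": 0,"wx": 0,"wy": 0,"wz": 0,"claw": -1},
    {"tx": 0,"ty": 0,"tz": 0,"wx": 0,"wy": 0,"wz": 0,"claw": -1},
  ],
)

```text
clock: 13.72
tcp_pos: [0.6217, 0.1939, 0.1155]
orientation: [-0.0, 0.646, 0.764, -0.0]
wrist_force: [0.4, 0.4, -0.2]
finger_gap: 0.0856
grip_force: 0.0
```

```bash
python3 - <<'E'
from h import *
s=env.get_state(); p=s['tcp_pos']; print(p,s['wrist_force'],s['finger_gap'],s['clock'])
c=grab('wrist'); d=grab('scene'); cv2.imwrite('pics/w7.png',c['image']); np.savez('w7.npz',**c)
for n,z,r,sg in (('bore',.032,.0135,1),('out',.032,.033,0),('foot',.006,.045,1)): print(n,[fit(q,.6225,.193,z,r,sgn=sg,span=.008) for q in (c,d)])
for q in (c,d):
    P=cloud(q)
    for n,x,y,r,lo,hi in (('large',.6225,.193,.04,.026,.036),('post',.6225,.193,.012,.045,.07)):
        m=(np.hypot(P[...,0]-x,P[...,1]-y)<r)&(P[...,2]>lo)&(P[...,2]<hi); w=P[m]
        if len(w): print(n,len(w),np.median(w,0).round(4),w.min(0).round(4),w.max(0).round(4))
E
```

```text
[0.62174226 0.19388176 0.11548543] [ 0.41840007  0.44741483 -0.19398483] 0.08561771452426198 13.725
bore [(np.float64(0.6253), np.float64(0.1862), 24.9), (np.float64(0.6245), np.float64(0.1918), 29.4)]
out [(np.float64(0.6233), np.float64(0.1894), 36.0), (np.float64(0.6301), np.float64(0.1942), 14.5)]
foot [(np.float64(0.6233), np.float64(0.1926), 32.7), (np.float64(0.6181), np.float64(0.1898), 22.0)]
large 4519 [0.6233 0.1942 0.0323] [0.5913 0.1584 0.0261] [0.6567 0.2243 0.0359]
post 401 [0.6223 0.1954 0.0605] [0.616  0.1858 0.0451] [0.6298 0.1998 0.0679]
large 353 [0.6197 0.1874 0.0329] [0.5914 0.159  0.0262] [0.6586 0.2249 0.0358]
post 48 [0.6209 0.1906 0.058 ] [0.6167 0.1855 0.0452] [0.6266 0.1977 0.0675]
```

Call:
carry_out(
  moves=[
    {"tx": 0.2,"ty": -0.25,"tz": -3,"wx": 0,"wy": 0,"wz": 0,"claw": -1},
    {"tx": 0,"ty": 0,"tz": -4,"wx": 0,"wy": 0,"wz": 0,"claw": -1},
    {"tx": 0,"ty": 0,"tz": -2.5,"wx": 0,"wy": 0,"wz": 0,"claw": -1},
    {"tx": 0,"ty": 0,"tz": -1.4,"wx": 0,"wy": 0,"wz": 0,"claw": -1},
    {"tx": 0,"ty": 0,"tz": 0,"wx": 0,"wy": 0,"wz": 0,"claw": -1},
    {"tx": 0,"ty": 0,"tz": 0,"wx": 0,"wy": 0,"wz": 0,"claw": 1},
    {"tx": 0,"ty": 0,"tz": 0,"wx": 0,"wy": 0,"wz": 0,"claw": 1},
    {"tx": 0,"ty": 0,"tz": 0,"wx": 0,"wy": 0,"wz": 0,"claw": 1},
  ],
  newtons=50,
)

```text
clock: 14.82
tcp_pos: [0.6258, 0.191, 0.0082]
orientation: [0.001, 0.646, 0.763, 0.001]
wrist_force: [-1.2, -0.3, 6.3]
finger_gap: 0.0643
grip_force: 55.9
```

Call:
carry_out(
  moves=[
    {"tx": 0,"ty": 0,"tz": 0,"wx": 0,"wy": 0,"wz": 0,"claw": 1},
    {"tx": 0,"ty": 0,"tz": 0,"wx": 0,"wy": 0,"wz": 0,"claw": 1},
  ],
)

```text
clock: 15.08
tcp_pos: [0.6258, 0.191, 0.0083]
orientation: [0.001, 0.646, 0.763, 0.001]
wrist_force: [-1.1, -0.7, 5.4]
finger_gap: 0.0641
grip_force: 55.9
```

Call:
carry_out(
  moves=[
    {"tx": 0,"ty": 0,"tz": 1,"wx": 0,"wy": 0,"wz": 0,"claw": 1},
    {"tx": 0,"ty": 0,"tz": 2.5,"wx": 0,"wy": 0,"wz": 0,"claw": 1},
    {"tx": 0,"ty": 0,"tz": 3.5,"wx": 0,"wy": 0,"wz": 0,"claw": 1},
    {"tx": 0,"ty": 0,"tz": 2.5,"wx": 0,"wy": 0,"wz": 0,"claw": 1},
    {"tx": 0,"ty": 0,"tz": 0,"wx": 0,"wy": 0,"wz": 0,"claw": 1},
    {"tx": 0,"ty": 0,"tz": 0,"wx": 0,"wy": 0,"wz": 0,"claw": 1},
  ],
)

```text
clock: 15.82
tcp_pos: [0.6237, 0.1907, 0.0999]
orientation: [-0.0, 0.646, 0.763, -0.0]
wrist_force: [-0.1, -0.7, -3.0]
finger_gap: 0.064
grip_force: 55.8
```

```bash
cat > held.py <<'E'
from h import *
import sys
r0,ri=float(sys.argv[1]),float(sys.argv[2])
s=env.get_state(); p=s['tcp_pos']; print(p,s['wrist_force'],s['finger_gap'])
c=grab('wrist'); np.savez('held.npz',**c); cv2.imwrite('pics/held.png',c['image'])
P=cloud(c); rr=np.hypot(P[...,0]-p[0],P[...,1]-p[1])
q=P[(rr<r0-.002)&(rr>ri+.002)&(P[...,2]>p[2]+.010)&(P[...,2]<p[2]+.034)]
A=np.c_[q[:,:2]-p[:2],np.ones(len(q))]; k=np.linalg.lstsq(A,q[:,2],rcond=None)[0]; print('plane',len(q),k)
print('bore',fit(c,p[0],p[1],k[2],ri,sgn=1,span=.008),'out',fit(c,p[0],p[1],k[2],r0-.004,span=.008))
E
python3 held.py .033 .0135
```

```text
[0.62368788 0.19066116 0.09994781] [-0.1196263  -0.72176884 -3.01556367] 0.06395285672131407
plane 10185 [ 0.00029643 -0.00458762  0.12410106]
bore (np.float64(0.6221), np.float64(0.1943), 24.7) out (np.float64(0.6225), np.float64(0.1907), 39.9)
```

View pics/held.png

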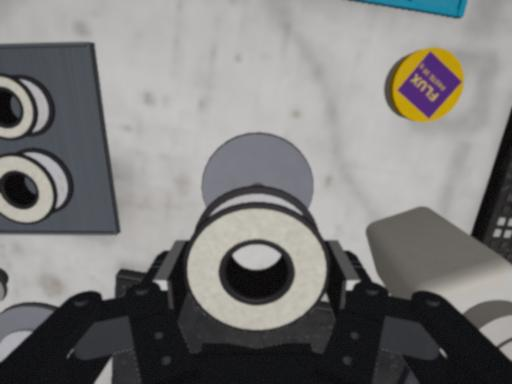

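The large reel is held level (ring centre at (257,268)). I'll measure its offset from the TCP by fitting the ring outline.

```bash
cat >> h.py <<'E'
def blob(c,px,z,thr,inner=False,lo=None):
    """centre and mean radius on plane z of the bright blob (or of the hole in it) at pixel px"""
    g=cv2.cvtColor(c['image'],cv2.COLOR_BGR2GRAY); m=(g>thr).astype(np.uint8)
    lab=cv2.connectedComponents(m,connectivity=4)[1]; b=(lab==lab[px[1],px[0]]).astype(np.uint8)
    cs,h=cv2.findContours(b,cv2.RETR_CCOMP,cv2.CHAIN_APPROX_NONE)
    k=[x for x,hh in zip(cs,h[0]) if (hh[3]>=0)==inner]; k=max(k,key=len)[:,0]
    p=onplane(c,k,z)[:,:2]; A=np.c_[2*p,np.ones(len(p))]; w=np.ones(len(p))
    for _ in range(5):
        s=np.linalg.lstsq(A*w[:,None],(p**2).sum(1)*w,rcond=None)[0]; r=np.sqrt(s[2]+s[0]**2+s[1]**2)
        w=1/(1+(np.hypot(*(p-s[:2]).T)-r)**2/1e-6)
    return s[:2].round(4),r.round(4)
E
python3 - <<'E'
from h import *
c=dict(np.load('held.npz')); g=cv2.cvtColor(c['image'],cv2.COLOR_BGR2GRAY); print(g[267,180:340:5])
for i in (0,1): print('held',blob(c,(205,270),.1241,150,bool(i)))
c=dict(np.load('w6.npz')); g=cv2.cvtColor(c['image'],cv2.COLOR_BGR2GRAY); print(g[183,190:310:6])
t=(int(g[165,225])+int(g[130,250]))//2; print(t,'turntable',blob(c,(225,165),.017,t))
for i in (0,1): print('hub?',blob(c,(225,165),.017,t,True))
E
```

```text
[ 13  45 187 186 185 188 187 188  60  31  13  15  21 133 181 185 176 162
  58  13   7  11  39 173 188 188 188 186 192 163  19  11]
held (array([0.6225, 0.1908]), np.float64(0.0302))
held (array([0.6225, 0.1907]), np.float64(0.0172))
[167 106 110 141 207 208 212 208 137 124  97 139 185 209 206 212 171 148
 148 202]
177 turntable (array([ 0.4399, -0.0097]), np.float64(0.0356))
hub? (array([ 0.4399, -0.0101]), np.float64(0.0133))
hub? (array([ 0.4399, -0.0101]), np.float64(0.0133))
```

Call:
carry_out(
  moves=[
    {"tx": -3.65,"ty": -4.0,"tz": 0,"wx": 0,"wy": 0,"wz": 0,"claw": 1},
    {"tx": -3.65,"ty": -4.0,"tz": 0,"wx": 0,"wy": 0,"wz": 0,"claw": 1},
    {"tx": -3.65,"ty": -4.0,"tz": 0,"wx": 0,"wy": 0,"wz": 0,"claw": 1},
    {"tx": -3.65,"ty": -4.0,"tz": 0,"wx": 0,"wy": 0,"wz": 0,"claw": 1},
    {"tx": -3.65,"ty": -4.05,"tz": 0,"wx": 0,"wy": 0,"wz": 0,"claw": 1},
    {"tx": 0,"ty": 0,"tz": -2,"wx": 0,"wy": 0,"wz": 0,"claw": 1},
    {"tx": 0,"ty": 0,"tz": 0,"wx": 0,"wy": 0,"wz": 0,"claw": 1},
    {"tx": 0,"ty": 0,"tz": 0,"wx": 0,"wy": 0,"wz": 0,"claw": 1},
  ],
)

```text
clock: 16.88
tcp_pos: [0.4418, -0.0095, 0.0806]
orientation: [-0.0, 0.646, 0.763, -0.0]
wrist_force: [-0.4, 0.1, -2.0]
finger_gap: 0.0639
grip_force: 56.0
```

```bash
python3 - <<'E'
from h import *
s=env.get_state(); p=s['tcp_pos']; print(p,s['wrist_force'],s['clock'])
c=grab('wrist'); np.savez('w8.npz',**c); cv2.imwrite('pics/w8.png',c['image'])
print('held',[blob(c,(205,270),p[2]+.0242,150,b) for b in (False,True)])
P=cloud(c); m=(np.hypot(P[...,0]-.44,P[...,1]+.0095)<.011)&(P[...,2]<.07); q=P[m]; print(len(q), np.histogram(q[:,2],bins=np.arange(.01,.07,.005)))
q=q[q[:,2]>.035]; print(q.min(0) if len(q) else '',q.max(0) if len(q) else '')
for n,z,r,sg in (('foot',.006,.055,1),): print(n,fit(c,.44,-.009,z,r,sgn=sg,vis=np.pi/2,span=.008))
E
```

```text
[ 0.44180237 -0.00945112  0.08063997] [-0.42851806  0.12989137 -1.95875291] 16.875
held [(array([ 0.4406, -0.0094]), np.float64(0.0304)), (array([ 0.4407, -0.0094]), np.float64(0.017))]
0 (array([0, 0, 0, 0, 0, 0, 0, 0, 0, 0, 0]), array([0.01 , 0.015, 0.02 , 0.025, 0.03 , 0.035, 0.04 , 0.045, 0.05 ,
       0.055, 0.06 , 0.065]))
 
foot (np.float64(0.44), np.float64(-0.007), 40.0)
```

View pics/w8.png

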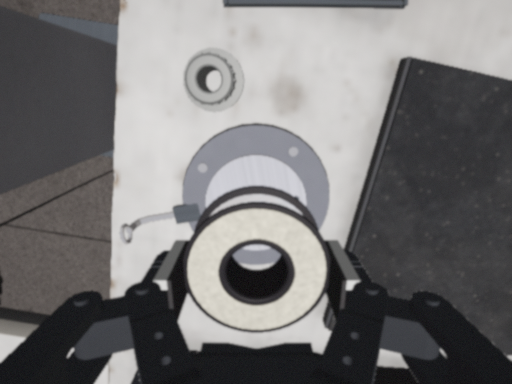

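The reel's ring sits at (257,268) over the turntable, offset by less than 1 mm from the measured axis. I'll lower over the spindle, stopping above the hub taper.

Call:
carry_out(
  moves=[
    {"tx": -0.07,"ty": -0.03,"tz": -1,"wx": 0,"wy": 0,"wz": 0,"claw": 1},
    {"tx": 0,"ty": 0,"tz": -1.3,"wx": 0,"wy": 0,"wz": 0,"claw": 1},
    {"tx": 0,"ty": 0,"tz": -1.3,"wx": 0,"wy": 0,"wz": 0,"claw": 1},
    {"tx": 0,"ty": 0,"tz": -1.0,"wx": 0,"wy": 0,"wz": 0,"claw": 1},
    {"tx": 0,"ty": 0,"tz": 0,"wx": 0,"wy": 0,"wz": 0,"claw": 1},
  ],
)

```text
clock: 17.55
tcp_pos: [0.4401, -0.0098, 0.0337]
orientation: [-0.001, 0.646, 0.763, -0.001]
wrist_force: [-1.0, 0.1, -1.4]
finger_gap: 0.0641
grip_force: 56.0
```

Call:
carry_out(
  moves=[
    {"tx": 0,"ty": 0,"tz": -0.4,"wx": 0,"wy": 0,"wz": 0,"claw": 1},
    {"tx": 0,"ty": 0,"tz": 0,"wx": 0,"wy": 0,"wz": 0,"claw": 1},
  ],
)

```text
clock: 17.8
tcp_pos: [0.4412, -0.0101, 0.0308]
orientation: [0.0, 0.646, 0.763, 0.0]
wrist_force: [1.3, 0.1, -1.9]
finger_gap: 0.064
grip_force: 56.0
```

Call:
carry_out(
  moves=[
    {"tx": 0,"ty": 0,"tz": -0.2,"wx": 0,"wy": 0,"wz": 0,"claw": 1},
    {"tx": 0,"ty": 0,"tz": -0.2,"wx": 0,"wy": 0,"wz": 0,"claw": 1},
    {"tx": 0,"ty": 0,"tz": 0,"wx": 0,"wy": 0,"wz": 0,"claw": 1},
  ],
)

```text
clock: 18.18
tcp_pos: [0.441, -0.01, 0.0267]
orientation: [-0.0, 0.646, 0.763, -0.0]
wrist_force: [-0.9, 0.1, -2.1]
finger_gap: 0.0639
grip_force: 56.0
```

Call:
carry_out(
  moves=[
    {"tx": 0,"ty": 0,"tz": -0.2,"wx": 0,"wy": 0,"wz": 0,"claw": 1},
    {"tx": 0,"ty": 0,"tz": 0,"wx": 0,"wy": 0,"wz": 0,"claw": 1},
  ],
)

```text
clock: 18.42
tcp_pos: [0.441, -0.01, 0.0247]
orientation: [-0.0, 0.646, 0.763, -0.0]
wrist_force: [-0.2, -0.3, -1.9]
finger_gap: 0.0643
grip_force: 56.0
```

Call:
carry_out(
  moves=[
    {"tx": 0,"ty": 0,"tz": -0.15,"wx": 0,"wy": 0,"wz": 0,"claw": 1},
    {"tx": 0,"ty": 0,"tz": 0,"wx": 0,"wy": 0,"wz": 0,"claw": 1},
  ],
)

```text
clock: 18.68
tcp_pos: [0.441, -0.01, 0.0232]
orientation: [-0.0, 0.646, 0.763, -0.0]
wrist_force: [-0.3, -0.4, -1.8]
finger_gap: 0.0639
grip_force: 56.0
```

Call:
carry_out(
  moves=[
    {"tx": 0,"ty": 0,"tz": -0.15,"wx": 0,"wy": 0,"wz": 0,"claw": 1},
    {"tx": 0,"ty": 0,"tz": 0,"wx": 0,"wy": 0,"wz": 0,"claw": 1},
  ],
)

```text
clock: 18.92
tcp_pos: [0.441, -0.01, 0.0217]
orientation: [-0.0, 0.646, 0.763, -0.0]
wrist_force: [0.4, 0.5, -2.3]
finger_gap: 0.0638
grip_force: 56.0
```

Call:
carry_out(
  moves=[
    {"tx": 0,"ty": 0,"tz": -0.15,"wx": 0,"wy": 0,"wz": 0,"claw": 1},
    {"tx": 0,"ty": 0,"tz": 0,"wx": 0,"wy": 0,"wz": 0,"claw": 1},
  ],
)

```text
clock: 19.18
tcp_pos: [0.441, -0.01, 0.0202]
orientation: [-0.0, 0.646, 0.763, -0.0]
wrist_force: [0.9, -0.0, -1.9]
finger_gap: 0.0641
grip_force: 56.0
```

Call:
carry_out(
  moves=[
    {"tx": 0,"ty": 0,"tz": -0.1,"wx": 0,"wy": 0,"wz": 0,"claw": 1},
    {"tx": 0,"ty": 0,"tz": 0,"wx": 0,"wy": 0,"wz": 0,"claw": 1},
  ],
)

```text
clock: 19.42
tcp_pos: [0.4411, -0.0101, 0.0193]
orientation: [0.0, 0.646, 0.763, 0.0]
wrist_force: [-0.2, -0.7, -1.0]
finger_gap: 0.0643
grip_force: 56.0
```

Call:
carry_out(
  moves=[
    {"tx": 0,"ty": 0,"tz": -0.1,"wx": 0,"wy": 0,"wz": 0,"claw": 1},
    {"tx": 0,"ty": 0,"tz": 0,"wx": 0,"wy": 0,"wz": 0,"claw": 1},
  ],
)

```text
clock: 19.68
tcp_pos: [0.4412, -0.0101, 0.0191]
orientation: [0.0, 0.646, 0.763, 0.0]
wrist_force: [-3.2, 0.9, 8.1]
finger_gap: 0.0641
grip_force: 57.0
```

Seated: firm contact at the predicted height. I'll release, rise and go over the bush.

Call:
carry_out(
  moves=[
    {"tx": 0,"ty": 0,"tz": 0.12,"wx": 0,"wy": 0,"wz": 0,"claw": 1},
    {"tx": 0,"ty": 0,"tz": 0,"wx": 0,"wy": 0,"wz": 0,"claw": -1},
    {"tx": 0,"ty": 0,"tz": 0,"wx": 0,"wy": 0,"wz": 0,"claw": -1},
    {"tx": 0,"ty": 0,"tz": 0,"wx": 0,"wy": 0,"wz": 0,"claw": -1},
    {"tx": 0,"ty": 0,"tz": 3,"wx": 0,"wy": 0,"wz": 0,"claw": -1},
    {"tx": 0,"ty": 0,"tz": 5,"wx": 0,"wy": 0,"wz": 0,"claw": -1},
    {"tx": 0,"ty": 0,"tz": 5,"wx": 0,"wy": 0,"wz": 0,"claw": -1},
    {"tx": 0,"ty": 0,"tz": 1.5,"wx": 0,"wy": 0,"wz": 0,"claw": -1},
  ],
)

```text
clock: 20.68
tcp_pos: [0.443, -0.0104, 0.1678]
orientation: [0.002, 0.646, 0.763, 0.001]
wrist_force: [0.0, 0.7, 1.2]
finger_gap: 0.0857
grip_force: 0.0
```

Call:
carry_out(
  moves=[
    {"tx": 0,"ty": 0,"tz": 0,"wx": 0,"wy": 0,"wz": 0,"claw": -1},
    {"tx": 0,"ty": 0,"tz": 0,"wx": 0,"wy": 0,"wz": 0,"claw": -1},
  ],
)

```text
clock: 20.92
tcp_pos: [0.4404, -0.0099, 0.1635]
orientation: [-0.001, 0.646, 0.763, -0.0]
wrist_force: [-0.4, -0.4, -1.1]
finger_gap: 0.0852
grip_force: 0.0
```

```bash
python3 - <<'E'
from h import *
s=env.get_state(); p=s['tcp_pos']; print(p,s['wrist_force'],s['clock'])
c=grab('wrist'); d=grab('scene'); np.savez('w9.npz',**c); cv2.imwrite('pics/w9.png',c['image'])
for q in (c,d):
    P=cloud(q); rr=np.hypot(P[...,0]-.441,P[...,1]+.01); k=P[(rr<.031)&(rr>.0155)&(P[...,2]>.03)&(P[...,2]<.055)]
    A=np.c_[k[:,:2]-[.441,-.01],np.ones(len(k))]; print('reel plane',len(k),np.linalg.lstsq(A,k[:,2],rcond=None)[0])
    k=P[(rr<.01)&(P[...,2]>.05)&(P[...,2]<.07)]; print('spindle',len(k),k.min(0).round(4),k.max(0).round(4))
    print('reel',fit(q,.4405,-.0095,.043,.0172,sgn=1,span=.006),'flange',fit(q,.4,.0687,.019,.019,sgn=1,span=.008),'bushhole',fit(q,.4,.0687,.039,.007,span=.006),'collar',fit(q,.4,.0687,.039,.014,span=.006))
    k=P[(np.hypot(P[...,0]-.4,P[...,1]-.0687)<.025)&(P[...,2]>.034)&(P[...,2]<.045)]; print('bush',np.median(k,0).round(4),((k.min(0)+k.max(0))/2).round(4))
px=proj(c,[.441-.024,-.01,.043])[0].round().astype(int); print(px,[blob(c,tuple(px),.043,150,b) for b in (False,True)])
E
```

```text
[ 0.44042845 -0.00989799  0.16348135] [-0.36545508 -0.40185257 -1.07133222] 20.925
reel plane 2764 [-0.00066079 -0.00114052  0.04335794]
spindle 120 [ 0.4351 -0.0139  0.0501] [ 0.4447 -0.0041  0.0624]
reel (np.float64(0.4413), np.float64(-0.0099), 40.0) flange (np.float64(0.4012), np.float64(0.0687), 23.2) bushhole (np.float64(0.3988), np.float64(0.0679), 33.0) collar (np.float64(0.398), np.float64(0.0691), 28.6)
bush [0.4004 0.0689 0.039 ] [0.4001 0.0685 0.0379]
reel plane 603 [0.03059983 0.00171495 0.04262652]
spindle 27 [ 0.4357 -0.0133  0.0509] [ 0.444  -0.0049  0.0616]
reel (np.float64(0.4409), np.float64(-0.0095), 39.9) flange (np.float64(0.3984), np.float64(0.0679), 24.8) bushhole (np.float64(0.4012), np.float64(0.0695), 26.5) collar (np.float64(0.3928), np.float64(0.0655), 23.5)
bush [0.399  0.0685 0.038 ] [0.4008 0.0693 0.0376]
[232 179] [(array([ 0.44  , -0.0101]), np.float64(0.0305)), (array([ 0.4399, -0.0102]), np.float64(0.0169))]
```

View pics/w9.png

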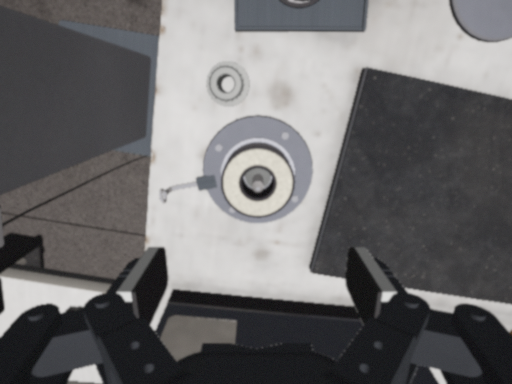

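The large reel is at (258,180), concentric with the turntable and home (top at 0.0434). The bush is at (228,82). Next I'll grasp it.

Call:
carry_out(
  moves=[
    {"tx": -2,"ty": 4,"tz": 0,"wx": 0,"wy": 0,"wz": 0,"claw": -1},
    {"tx": -2,"ty": 3.9,"tz": 0,"wx": 0,"wy": 0,"wz": 0,"claw": -1},
    {"tx": 0,"ty": 0,"tz": -4,"wx": 0,"wy": 0,"wz": 0,"claw": -0.4},
    {"tx": 0,"ty": 0,"tz": -4,"wx": 0,"wy": 0,"wz": 0,"claw": -0.4},
    {"tx": 0,"ty": 0,"tz": -3.5,"wx": 0,"wy": 0,"wz": 0,"claw": -0.4},
    {"tx": 0,"ty": 0,"tz": -2.5,"wx": 0,"wy": 0,"wz": 0,"claw": -0.4},
    {"tx": 0,"ty": 0,"tz": 0,"wx": 0,"wy": 0,"wz": 0,"claw": -0.4},
    {"tx": 0,"ty": 0,"tz": 0,"wx": 0,"wy": 0,"wz": 0,"claw": -0.4},
  ],
  newtons=30,
)

```text
clock: 22.02
tcp_pos: [0.4012, 0.069, 0.0248]
orientation: [-0.0, 0.646, 0.763, -0.0]
wrist_force: [0.6, 0.6, 1.1]
finger_gap: 0.0599
grip_force: 0.0
```

Call:
carry_out(
  moves=[
    {"tx": 0,"ty": 0,"tz": 0,"wx": 0,"wy": 0,"wz": 0,"claw": 1},
    {"tx": 0,"ty": 0,"tz": 0,"wx": 0,"wy": 0,"wz": 0,"claw": 1},
    {"tx": 0,"ty": 0,"tz": 0,"wx": 0,"wy": 0,"wz": 0,"claw": 1},
    {"tx": 0,"ty": 0,"tz": 0,"wx": 0,"wy": 0,"wz": 0,"claw": 1},
    {"tx": 0,"ty": 0,"tz": 0,"wx": 0,"wy": 0,"wz": 0,"claw": 1},
  ],
)

```text
clock: 22.65
tcp_pos: [0.4021, 0.069, 0.0254]
orientation: [0.001, 0.646, 0.763, 0.001]
wrist_force: [0.0, 0.2, 5.8]
finger_gap: 0.027
grip_force: 29.4
```

Call:
carry_out(
  moves=[
    {"tx": 0,"ty": 0,"tz": 1,"wx": 0,"wy": 0,"wz": 0,"claw": 1},
    {"tx": 0,"ty": 0,"tz": 3,"wx": 0,"wy": 0,"wz": 0,"claw": 1},
    {"tx": 0,"ty": 0,"tz": 4,"wx": 0,"wy": 0,"wz": 0,"claw": 1},
    {"tx": 1,"ty": -2,"tz": 1,"wx": 0,"wy": 0,"wz": 0,"claw": 1},
    {"tx": 2,"ty": -3,"tz": 0,"wx": 0,"wy": 0,"wz": 0,"claw": 1},
    {"tx": 1,"ty": -2.9,"tz": 0,"wx": 0,"wy": 0,"wz": 0,"claw": 1},
    {"tx": 0,"ty": 0,"tz": 0,"wx": 0,"wy": 0,"wz": 0,"claw": 1},
    {"tx": 0,"ty": 0,"tz": 0,"wx": 0,"wy": 0,"wz": 0,"claw": 1},
  ],
)

```text
clock: 23.65
tcp_pos: [0.4404, -0.0097, 0.1145]
orientation: [-0.001, 0.646, 0.763, -0.0]
wrist_force: [-0.4, 0.5, -0.7]
finger_gap: 0.0266
grip_force: 29.7
```

```bash
python3 - <<'E'
from h import *
s=env.get_state(); p=s['tcp_pos']; print(p,s['wrist_force'],s['clock'],s['finger_gap'])
c=grab('wrist'); np.savez('w10.npz',**c); cv2.imwrite('pics/w10.png',c['image'])
P=cloud(c); rr=np.hypot(P[...,0]-p[0],P[...,1]-p[1]); k=P[(rr<.0165)&(P[...,2]>p[2]+.008)&(P[...,2]<p[2]+.02)]
z=np.percentile(k[:,2],80); print('top z',z,np.histogram(k[:,2]-p[2],bins=np.arange(.006,.022,.002))); k=k[abs(k[:,2]-z)<.003]; A=np.c_[k[:,:2]-p[:2],np.ones(len(k))]; print(np.linalg.lstsq(A,k[:,2],rcond=None)[0],k.min(0),k.max(0))
for zz in (z,): print('hole',fit(c,p[0],p[1],zz,.007,span=.006,sgn=1),'collar',fit(c,p[0],p[1],zz,.014,span=.006))
E
```

```text
[ 0.44038599 -0.00966384  0.11450825] [-0.43521209  0.47703946 -0.68266442] 23.65 0.026554155768016233
top z 0.1285495963086437 (array([   0,  173,  295, 1332,  408,   41,   31]), array([0.006, 0.008, 0.01 , 0.012, 0.014, 0.016, 0.018, 0.02 ]))
[-0.01462333 -0.02064404  0.12788386] [ 0.4248444  -0.02362078  0.12555136] [0.45436659 0.00544954 0.13154423]
hole (np.float64(0.4408), np.float64(-0.0089), 40.0) collar (np.float64(0.4388), np.float64(-0.0089), 38.8)
```

View pics/w10.png

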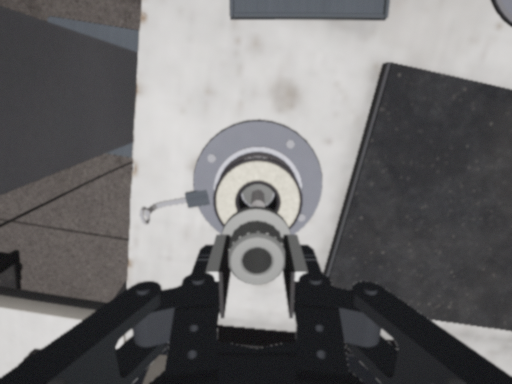

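The bush is held upright at (258,262), with the spindle in the bore behind it at (260,195). I'll correct by about 1 mm and lower over the spindle.

Call:
carry_out(
  moves=[
    {"tx": 0.07,"ty": -0.1,"tz": -1,"wx": 0,"wy": 0,"wz": 0,"claw": 1},
    {"tx": 0,"ty": 0,"tz": -1.2,"wx": 0,"wy": 0,"wz": 0,"claw": 1},
    {"tx": 0,"ty": 0,"tz": 0,"wx": 0,"wy": 0,"wz": 0,"claw": 1},
    {"tx": 0,"ty": 0,"tz": -0.4,"wx": 0,"wy": 0,"wz": 0,"claw": 1},
    {"tx": 0,"ty": 0,"tz": -0.4,"wx": 0,"wy": 0,"wz": 0,"claw": 1},
    {"tx": 0,"ty": 0,"tz": 0,"wx": 0,"wy": 0,"wz": 0,"claw": 1},
  ],
)

```text
clock: 24.45
tcp_pos: [0.4416, -0.011, 0.0843]
orientation: [-0.0, 0.646, 0.763, -0.0]
wrist_force: [-0.7, -0.2, -0.1]
finger_gap: 0.0267
grip_force: 29.7
```

Call:
carry_out(
  moves=[
    {"tx": 0,"ty": 0,"tz": -0.4,"wx": 0,"wy": 0,"wz": 0,"claw": 1},
    {"tx": 0,"ty": 0,"tz": -0.4,"wx": 0,"wy": 0,"wz": 0,"claw": 1},
    {"tx": 0,"ty": 0,"tz": 0,"wx": 0,"wy": 0,"wz": 0,"claw": 1},
  ],
)

```text
clock: 24.82
tcp_pos: [0.4415, -0.011, 0.0761]
orientation: [-0.0, 0.646, 0.763, -0.0]
wrist_force: [0.0, -0.2, -0.5]
finger_gap: 0.0267
grip_force: 29.7
```

Call:
carry_out(
  moves=[
    {"tx": -0.03,"ty": 0.03,"tz": -0.4,"wx": 0,"wy": 0,"wz": 0,"claw": 1},
    {"tx": 0,"ty": 0,"tz": -0.4,"wx": 0,"wy": 0,"wz": 0,"claw": 1},
    {"tx": 0,"ty": 0,"tz": 0,"wx": 0,"wy": 0,"wz": 0,"claw": 1},
  ],
)

```text
clock: 25.2
tcp_pos: [0.4411, -0.0107, 0.0681]
orientation: [-0.0, 0.646, 0.763, -0.0]
wrist_force: [0.5, 0.3, 0.0]
finger_gap: 0.0264
grip_force: 29.7
```

Call:
carry_out(
  moves=[
    {"tx": 0,"ty": 0,"tz": -0.3,"wx": 0,"wy": 0,"wz": 0,"claw": 1},
    {"tx": 0,"ty": 0,"tz": -0.3,"wx": 0,"wy": 0,"wz": 0,"claw": 1},
    {"tx": 0,"ty": 0,"tz": 0,"wx": 0,"wy": 0,"wz": 0,"claw": 1},
  ],
)

```text
clock: 25.58
tcp_pos: [0.4413, -0.0107, 0.0623]
orientation: [-0.0, 0.646, 0.763, -0.0]
wrist_force: [0.2, 0.9, 0.1]
finger_gap: 0.0267
grip_force: 29.7
```

Call:
carry_out(
  moves=[
    {"tx": 0,"ty": 0,"tz": -0.2,"wx": 0,"wy": 0,"wz": 0,"claw": 1},
    {"tx": 0,"ty": 0,"tz": -0.2,"wx": 0,"wy": 0,"wz": 0,"claw": 1},
    {"tx": 0,"ty": 0,"tz": 0,"wx": 0,"wy": 0,"wz": 0,"claw": 1},
  ],
)

```text
clock: 25.95
tcp_pos: [0.4414, -0.0107, 0.0583]
orientation: [-0.0, 0.646, 0.763, -0.0]
wrist_force: [0.0, 0.2, -1.0]
finger_gap: 0.0268
grip_force: 29.7
```

Call:
carry_out(
  moves=[
    {"tx": 0,"ty": 0,"tz": -0.2,"wx": 0,"wy": 0,"wz": 0,"claw": 1},
    {"tx": 0,"ty": 0,"tz": 0,"wx": 0,"wy": 0,"wz": 0,"claw": 1},
  ],
)

```text
clock: 26.2
tcp_pos: [0.4414, -0.0107, 0.0564]
orientation: [-0.0, 0.646, 0.763, -0.0]
wrist_force: [-0.8, 0.2, -0.3]
finger_gap: 0.0269
grip_force: 29.7
```

Call:
carry_out(
  moves=[
    {"tx": 0,"ty": 0,"tz": -0.15,"wx": 0,"wy": 0,"wz": 0,"claw": 1},
    {"tx": 0,"ty": 0,"tz": 0,"wx": 0,"wy": 0,"wz": 0,"claw": 1},
  ],
)

```text
clock: 26.45
tcp_pos: [0.4416, -0.0107, 0.055]
orientation: [0.0, 0.646, 0.763, 0.0]
wrist_force: [-0.4, 0.0, -0.6]
finger_gap: 0.0271
grip_force: 29.7
```

Call:
carry_out(
  moves=[
    {"tx": 0,"ty": 0,"tz": -0.1,"wx": 0,"wy": 0,"wz": 0,"claw": 1},
    {"tx": 0,"ty": 0,"tz": 0,"wx": 0,"wy": 0,"wz": 0,"claw": 1},
  ],
)

```text
clock: 26.7
tcp_pos: [0.4416, -0.0108, 0.0547]
orientation: [0.0, 0.646, 0.763, 0.0]
wrist_force: [-2.5, 0.3, 5.9]
finger_gap: 0.0267
grip_force: 30.2
```

Seated at the predicted height. I'll release, rise and check.

Call:
carry_out(
  moves=[
    {"tx": 0,"ty": 0,"tz": 0.08,"wx": 0,"wy": 0,"wz": 0,"claw": 1},
    {"tx": 0,"ty": 0,"tz": 0,"wx": 0,"wy": 0,"wz": 0,"claw": -0.5},
    {"tx": 0,"ty": 0,"tz": 0,"wx": 0,"wy": 0,"wz": 0,"claw": -0.5},
    {"tx": 0,"ty": 0,"tz": 0,"wx": 0,"wy": 0,"wz": 0,"claw": -0.5},
    {"tx": 0,"ty": 0,"tz": 3,"wx": 0,"wy": 0,"wz": 0,"claw": -0.5},
    {"tx": 0,"ty": 0,"tz": 5,"wx": 0,"wy": 0,"wz": 0,"claw": -1},
    {"tx": 0,"ty": 0,"tz": 3,"wx": 0,"wy": 0,"wz": 0,"claw": -1},
    {"tx": 0,"ty": 0,"tz": 0,"wx": 0,"wy": 0,"wz": 0,"claw": -1},
  ],
)

```text
clock: 27.7
tcp_pos: [0.4434, -0.0111, 0.1672]
orientation: [0.002, 0.646, 0.763, 0.001]
wrist_force: [-0.2, -0.3, 0.3]
finger_gap: 0.0857
grip_force: 0.0
```

```bash
cat > chk.py <<'E'
from h import *
s=env.get_state(); p=s['tcp_pos']; print(p,s['wrist_force'],s['clock'],s['finger_gap'])
c=grab('wrist'); d=grab('scene'); np.savez('chk.npz',**c); cv2.imwrite('pics/chk.png',c['image'])
def pl(n,x,y,ri,ro,lo,hi):
  for q in (c,d):
    P=cloud(q); rr=np.hypot(P[...,0]-x,P[...,1]-y); k=P[(rr<ro)&(rr>ri)&(P[...,2]>lo)&(P[...,2]<hi)]
    if len(k)<20: print(n,len(k)); continue
    A=np.c_[k[:,:2]-[x,y],np.ones(len(k))]; print(n,len(k),np.linalg.lstsq(A,k[:,2],rcond=None)[0].round(4),((k.min(0)+k.max(0))/2).round(4))
E
cat chk.py - > a.py <<'E'
pl('reel',.441,-.01,.021,.030,.03,.055)
pl('bush top',.441,-.01,.007,.0135,.06,.08)
pl('mid',.447,.169,.014,.026,.02,.035); pl('small',.438,.23,.013,.021,.018,.033)
print('mid',fit(d,.447,.169,.027,.012,sgn=1,span=.006),'small',fit(d,.438,.23,.025,.011,sgn=1,span=.006))
E
python3 a.py
```

```text
[ 0.44340206 -0.01111008  0.16715932] [-0.24228275 -0.29549484  0.32724528] 27.7 0.08567554486095313
reel 1690 [-0.0014  0.0001  0.0434] [ 0.4411 -0.01    0.0434]
reel 334 [0.0408 0.0079 0.0428] [ 0.4405 -0.01    0.038 ]
bush top 626 [-0.0223 -0.0148  0.0675] [ 0.4409 -0.0099  0.0652]
bush top 103 [-0.02    0.0008  0.0674] [ 0.4406 -0.0101  0.0653]
mid 0
mid 291 [0.0207 0.0083 0.0276] [0.4467 0.1688 0.0267]
small 0
small 149 [ 0.0002 -0.002   0.0257] [0.4382 0.23   0.0254]
mid (np.float64(0.447), np.float64(0.1698), 38.2) small (np.float64(0.4384), np.float64(0.2292), 38.1)
```

Call:
carry_out(
  moves=[
    {"tx": 0.2,"ty": 6,"tz": 0,"wx": 0,"wy": 0,"wz": 0,"claw": -1},
    {"tx": 0.2,"ty": 6,"tz": 0,"wx": 0,"wy": 0,"wz": 0,"claw": -1},
    {"tx": 0.2,"ty": 6,"tz": 0,"wx": 0,"wy": 0,"wz": 0,"claw": -1},
    {"tx": 0,"ty": 0,"tz": -4.5,"wx": 0,"wy": 0,"wz": 0,"claw": -1},
    {"tx": 0,"ty": 0,"tz": -4.5,"wx": 0,"wy": 0,"wz": 0,"claw": -1},
    {"tx": 0,"ty": 0,"tz": -4,"wx": 0,"wy": 0,"wz": 0,"claw": -1},
    {"tx": 0,"ty": 0,"tz": 0,"wx": 0,"wy": 0,"wz": 0,"claw": -1},
    {"tx": 0,"ty": 0,"tz": 0,"wx": 0,"wy": 0,"wz": 0,"claw": -1},
  ],
  newtons=45,
)

```text
clock: 28.8
tcp_pos: [0.4475, 0.1692, 0.0351]
orientation: [-0.0, 0.646, 0.763, -0.0]
wrist_force: [0.5, -0.9, -0.3]
finger_gap: 0.0854
grip_force: 0.0
```

Call:
carry_out(
  moves=[
    {"tx": 0,"ty": -0.05,"tz": -1.5,"wx": 0,"wy": 0,"wz": 0,"claw": -1},
    {"tx": 0,"ty": 0,"tz": -1.5,"wx": 0,"wy": 0,"wz": 0,"claw": -1},
    {"tx": 0,"ty": 0,"tz": 0,"wx": 0,"wy": 0,"wz": 0,"claw": -1},
    {"tx": 0,"ty": 0,"tz": 0,"wx": 0,"wy": 0,"wz": 0,"claw": 1},
    {"tx": 0,"ty": 0,"tz": 0,"wx": 0,"wy": 0,"wz": 0,"claw": 1},
    {"tx": 0,"ty": 0,"tz": 0,"wx": 0,"wy": 0,"wz": 0,"claw": 1},
    {"tx": 0,"ty": 0,"tz": 0,"wx": 0,"wy": 0,"wz": 0,"claw": 1},
    {"tx": 0,"ty": 0,"tz": 0,"wx": 0,"wy": 0,"wz": 0,"claw": 1},
  ],
)

```text
clock: 29.8
tcp_pos: [0.4486, 0.1689, 0.0065]
orientation: [0.001, 0.646, 0.763, 0.001]
wrist_force: [-2.6, -0.5, 9.0]
finger_gap: 0.0544
grip_force: 46.2
```

Call:
carry_out(
  moves=[
    {"tx": 0,"ty": 0,"tz": 1,"wx": 0,"wy": 0,"wz": 0,"claw": 1},
    {"tx": 0,"ty": 0,"tz": 3.5,"wx": 0,"wy": 0,"wz": 0,"claw": 1},
    {"tx": 0,"ty": 0,"tz": 4,"wx": 0,"wy": 0,"wz": 0,"claw": 1},
    {"tx": 0,"ty": 0,"tz": 1,"wx": 0,"wy": 0,"wz": 0,"claw": 1},
    {"tx": 0,"ty": 0,"tz": 0,"wx": 0,"wy": 0,"wz": 0,"claw": 1},
    {"tx": 0,"ty": 0,"tz": 0,"wx": 0,"wy": 0,"wz": 0,"claw": 1},
  ],
)

```text
clock: 30.55
tcp_pos: [0.4464, 0.1686, 0.0986]
orientation: [-0.001, 0.646, 0.763, -0.001]
wrist_force: [0.4, 0.0, -1.8]
finger_gap: 0.0546
grip_force: 48.1
```

```bash
python3 held.py .028 .012; python3 - <<'E'
from h import *
c=dict(np.load('held.npz')); s=env.get_state(); z=s['tcp_pos'][2]
px=proj(c,s['tcp_pos']+np.array([-.020,-.0033,.022]))[0].round().astype(int); print(px,[blob(c,tuple(px),z+.022,140,b) for b in (0,1)])
E
```

```text
[0.44642228 0.168555   0.09855432] [ 0.41399418  0.03189971 -1.7558253 ] 0.05457794899216736
plane 6420 [-0.00260228 -0.00191013  0.11936732]
bore (np.float64(0.4472), np.float64(0.1646), 26.8) out (np.float64(0.4452), np.float64(0.1694), 40.0)
[213 271] [(array([0.4451, 0.17  ]), np.float64(0.0253)), (array([0.4451, 0.17  ]), np.float64(0.0153))]
```

Call:
carry_out(
  moves=[
    {"tx": 4.45,"ty": 0.55,"tz": 0,"wx": 0,"wy": 0,"wz": 0,"claw": 1},
    {"tx": 4.45,"ty": 0.55,"tz": 0,"wx": 0,"wy": 0,"wz": 0,"claw": 1},
    {"tx": 4.45,"ty": 0.55,"tz": 0,"wx": 0,"wy": 0,"wz": 0,"claw": 1},
    {"tx": 4.45,"ty": 0.6,"tz": 0,"wx": 0,"wy": 0,"wz": 0,"claw": 1},
    {"tx": 0,"ty": 0,"tz": 0,"wx": 0,"wy": 0,"wz": 0,"claw": 1},
    {"tx": 0,"ty": 0,"tz": -1,"wx": 0,"wy": 0,"wz": 0,"claw": 1},
    {"tx": 0,"ty": 0,"tz": 0,"wx": 0,"wy": 0,"wz": 0,"claw": 1},
  ],
)

```text
clock: 31.48
tcp_pos: [0.6229, 0.1909, 0.0878]
orientation: [-0.001, 0.646, 0.763, -0.002]
wrist_force: [-0.8, 0.6, -1.2]
finger_gap: 0.054
grip_force: 48.2
```

```bash
python3 - <<'E'
from h import *
s=env.get_state(); p=s['tcp_pos']; print(p,s['wrist_force'],s['clock'])
c=grab('wrist'); d=grab('scene'); cv2.imwrite('pics/w11.png',np.hstack([cv2.resize(c['image'],(400,300)),cv2.resize(d['image'][130:280,180:380],(400,300))]))
px=proj(c,p+np.array([-.020,-.0033,.022]))[0].round().astype(int); print(px,[blob(c,tuple(px),p[2]+.021,140,b) for b in (0,1)])
print('foot',fit(c,.6231,.1926,.006,.045,sgn=1,vis=np.pi/2,span=.008))
E
```

```text
[0.62293304 0.1909453  0.08781829] [-0.78570478  0.6469392  -1.15790829] 31.475
[213 271] [(array([0.6217, 0.1919]), np.float64(0.0253)), (array([0.6217, 0.1919]), np.float64(0.0156))]
foot (np.float64(0.6235), np.float64(0.1938), 40.0)
```

View pics/w11.png

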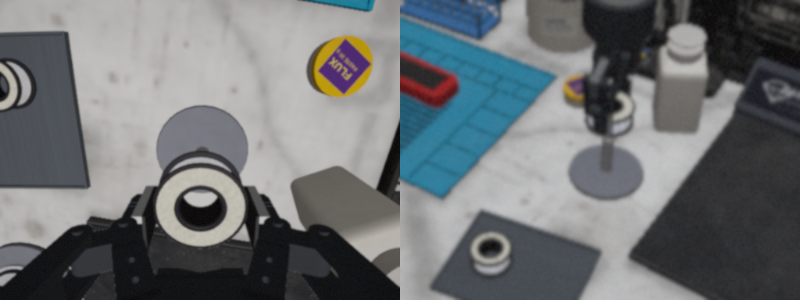

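The reel (left, at (201,205)) is above the post, whose top shows just behind it at (203,150), about 1 to 2 mm off. I'll correct that and lower.

Call:
carry_out(
  moves=[
    {"tx": 0.12,"ty": 0.1,"tz": -1,"wx": 0,"wy": 0,"wz": 0,"claw": 1},
    {"tx": 0,"ty": 0,"tz": -1,"wx": 0,"wy": 0,"wz": 0,"claw": 1},
    {"tx": 0,"ty": 0,"tz": -1,"wx": 0,"wy": 0,"wz": 0,"claw": 1},
    {"tx": 0,"ty": 0,"tz": -0.5,"wx": 0,"wy": 0,"wz": 0,"claw": 1},
    {"tx": 0,"ty": 0,"tz": 0,"wx": 0,"wy": 0,"wz": 0,"claw": 1},
  ],
)

```text
clock: 32.2
tcp_pos: [0.6262, 0.1921, 0.0541]
orientation: [-0.0, 0.646, 0.763, -0.0]
wrist_force: [0.3, 0.2, -1.0]
finger_gap: 0.0544
grip_force: 48.2
```

Call:
carry_out(
  moves=[
    {"tx": 0,"ty": 0,"tz": -1,"wx": 0,"wy": 0,"wz": 0,"claw": 1},
    {"tx": 0,"ty": 0,"tz": -1.2,"wx": 0,"wy": 0,"wz": 0,"claw": 1},
    {"tx": 0,"ty": 0,"tz": -1.2,"wx": 0,"wy": 0,"wz": 0,"claw": 1},
    {"tx": 0,"ty": 0,"tz": -0.6,"wx": 0,"wy": 0,"wz": 0,"claw": 1},
    {"tx": 0,"ty": 0,"tz": 0,"wx": 0,"wy": 0,"wz": 0,"claw": 1},
  ],
)

```text
clock: 32.83
tcp_pos: [0.6261, 0.1921, 0.0139]
orientation: [-0.0, 0.646, 0.763, -0.001]
wrist_force: [-0.4, -0.3, -0.7]
finger_gap: 0.0539
grip_force: 48.2
```

Call:
carry_out(
  moves=[
    {"tx": -0.15,"ty": 0,"tz": -0.2,"wx": 0,"wy": 0,"wz": 0,"claw": 1},
    {"tx": 0,"ty": 0,"tz": -0.15,"wx": 0,"wy": 0,"wz": 0,"claw": 1},
    {"tx": 0,"ty": 0,"tz": 0,"wx": 0,"wy": 0,"wz": 0,"claw": 1},
  ],
)

```text
clock: 33.2
tcp_pos: [0.6253, 0.1923, 0.0115]
orientation: [0.0, 0.646, 0.763, 0.0]
wrist_force: [-0.7, 0.2, -1.5]
finger_gap: 0.054
grip_force: 48.2
```

Call:
carry_out(
  moves=[
    {"tx": 0,"ty": 0,"tz": -0.1,"wx": 0,"wy": 0,"wz": 0,"claw": 1},
    {"tx": 0,"ty": 0,"tz": 0,"wx": 0,"wy": 0,"wz": 0,"claw": 1},
  ],
)

```text
clock: 33.45
tcp_pos: [0.6252, 0.1923, 0.0103]
orientation: [0.0, 0.646, 0.763, 0.0]
wrist_force: [0.4, 0.1, -1.6]
finger_gap: 0.0537
grip_force: 48.2
```

Call:
carry_out(
  moves=[
    {"tx": 0,"ty": 0,"tz": -0.1,"wx": 0,"wy": 0,"wz": 0,"claw": 1},
    {"tx": 0,"ty": 0,"tz": 0,"wx": 0,"wy": 0,"wz": 0,"claw": 1},
  ],
)

```text
clock: 33.7
tcp_pos: [0.6253, 0.1923, 0.0097]
orientation: [0.0, 0.646, 0.763, 0.0]
wrist_force: [-0.1, -0.3, 1.5]
finger_gap: 0.0542
grip_force: 48.3
```

Call:
carry_out(
  moves=[
    {"tx": 0,"ty": 0,"tz": 0,"wx": 0,"wy": 0,"wz": 0,"claw": -1},
    {"tx": 0,"ty": 0,"tz": 0,"wx": 0,"wy": 0,"wz": 0,"claw": -1},
    {"tx": 0,"ty": 0,"tz": 0,"wx": 0,"wy": 0,"wz": 0,"claw": -1},
    {"tx": 0,"ty": 0,"tz": 3,"wx": 0,"wy": 0,"wz": 0,"claw": -1},
    {"tx": 0,"ty": 0,"tz": 4,"wx": 0,"wy": 0,"wz": 0,"claw": -1},
    {"tx": 0,"ty": 0,"tz": 4,"wx": 0,"wy": 0,"wz": 0,"claw": -1},
    {"tx": 0,"ty": 0,"tz": 0,"wx": 0,"wy": 0,"wz": 0,"claw": -1},
    {"tx": 0,"ty": 0,"tz": 0,"wx": 0,"wy": 0,"wz": 0,"claw": -1},
  ],
)

```text
clock: 34.7
tcp_pos: [0.6249, 0.1922, 0.119]
orientation: [-0.0, 0.646, 0.763, -0.0]
wrist_force: [0.2, 0.8, -0.6]
finger_gap: 0.0853
grip_force: 0.0
```

```bash
cat chk.py - > a.py <<'E'
pl('mid on stand',.6235,.193,.014,.026,.02,.04); pl('post',.6231,.1926,0,.01,.05,.07)
pl('small',.438,.23,.013,.021,.018,.033)
print('mid bore',fit(d,.6235,.193,.030,.012,sgn=1,span=.008),'small',fit(d,.438,.23,.025,.011,sgn=1,span=.006))
E
python3 a.py
```

```text
[0.62493933 0.19220163 0.11895071] [ 0.17924711  0.79261018 -0.6362871 ] 34.7 0.08531772273480795
mid on stand 2219 [ 0.0007 -0.0009  0.0304] [0.6234 0.1931 0.0305]
mid on stand 194 [0.0638 0.0144 0.0304] [0.6234 0.1931 0.0271]
post 354 [ 0.113  -0.674   0.0621] [0.6229 0.1925 0.0588]
post 40 [0.939  0.5323 0.0619] [0.622  0.1918 0.0586]
small 1389 [ 0.0033 -0.0009  0.0255] [0.4393 0.23   0.0233]
small 160 [-0.0029 -0.0014  0.0258] [0.4372 0.2301 0.0234]
mid bore (np.float64(0.6239), np.float64(0.1934), 26.6) small (np.float64(0.4384), np.float64(0.2292), 38.5)
```

Call:
carry_out(
  moves=[
    {"tx": -4.65,"ty": 0.95,"tz": 0,"wx": 0,"wy": 0,"wz": 0,"claw": -1},
    {"tx": -4.65,"ty": 0.95,"tz": 0,"wx": 0,"wy": 0,"wz": 0,"claw": -1},
    {"tx": -4.65,"ty": 0.95,"tz": 0,"wx": 0,"wy": 0,"wz": 0,"claw": -1},
    {"tx": -4.65,"ty": 0.95,"tz": 0,"wx": 0,"wy": 0,"wz": 0,"claw": -1},
    {"tx": 0,"ty": 0,"tz": -4,"wx": 0,"wy": 0,"wz": 0,"claw": -1},
    {"tx": 0,"ty": 0,"tz": -4,"wx": 0,"wy": 0,"wz": 0,"claw": -1},
    {"tx": 0,"ty": 0,"tz": 0,"wx": 0,"wy": 0,"wz": 0,"claw": -1},
    {"tx": 0,"ty": 0,"tz": 0,"wx": 0,"wy": 0,"wz": 0,"claw": -1},
  ],
  newtons=40,
)

```text
clock: 35.8
tcp_pos: [0.4393, 0.2302, 0.0397]
orientation: [-0.0, 0.646, 0.763, -0.0]
wrist_force: [0.6, 0.4, 0.5]
finger_gap: 0.0853
grip_force: 0.0
```

Call:
carry_out(
  moves=[
    {"tx": -0.05,"ty": 0,"tz": -2,"wx": 0,"wy": 0,"wz": 0,"claw": -1},
    {"tx": 0,"ty": 0,"tz": -1.4,"wx": 0,"wy": 0,"wz": 0,"claw": -1},
    {"tx": 0,"ty": 0,"tz": 0,"wx": 0,"wy": 0,"wz": 0,"claw": -1},
    {"tx": 0,"ty": 0,"tz": 0,"wx": 0,"wy": 0,"wz": 0,"claw": 1},
    {"tx": 0,"ty": 0,"tz": 0,"wx": 0,"wy": 0,"wz": 0,"claw": 1},
    {"tx": 0,"ty": 0,"tz": 0,"wx": 0,"wy": 0,"wz": 0,"claw": 1},
    {"tx": 0,"ty": 0,"tz": 0,"wx": 0,"wy": 0,"wz": 0,"claw": 1},
    {"tx": 0,"ty": 0,"tz": 0,"wx": 0,"wy": 0,"wz": 0,"claw": 1},
  ],
)

```text
clock: 36.8
tcp_pos: [0.4393, 0.2304, 0.0064]
orientation: [0.0, 0.646, 0.763, 0.001]
wrist_force: [-1.0, -0.9, 4.7]
finger_gap: 0.0445
grip_force: 40.3
```

Call:
carry_out(
  moves=[
    {"tx": 0,"ty": 0,"tz": 1,"wx": 0,"wy": 0,"wz": 0,"claw": 1},
    {"tx": 0,"ty": 0,"tz": 3.5,"wx": 0,"wy": 0,"wz": 0,"claw": 1},
    {"tx": 0,"ty": 0,"tz": 4,"wx": 0,"wy": 0,"wz": 0,"claw": 1},
    {"tx": 0,"ty": 0,"tz": 1,"wx": 0,"wy": 0,"wz": 0,"claw": 1},
    {"tx": 0,"ty": 0,"tz": 0,"wx": 0,"wy": 0,"wz": 0,"claw": 1},
    {"tx": 0,"ty": 0,"tz": 0,"wx": 0,"wy": 0,"wz": 0,"claw": 1},
  ],
)

```text
clock: 37.55
tcp_pos: [0.4377, 0.2299, 0.0991]
orientation: [-0.001, 0.646, 0.763, -0.001]
wrist_force: [-0.4, -0.6, -0.7]
finger_gap: 0.0446
grip_force: 41.2
```

```bash
python3 held.py .023 .011; python3 - <<'E'
from h import *
c=dict(np.load('held.npz')); s=env.get_state(); z=s['tcp_pos'][2]
px=proj(c,s['tcp_pos']+np.array([-.017,-.0028,.019]))[0].round().astype(int); print(px,[blob(c,tuple(px),z+.019,140,b) for b in (0,1)])
E
```

```text
[0.43766715 0.22990204 0.09906455] [-0.39657793 -0.64349097 -0.7052528 ] 0.044611554015123255
plane 3688 [-0.00147054  0.00427695  0.11794486]
bore (np.float64(0.4377), np.float64(0.2227), 27.1) out (np.float64(0.4357), np.float64(0.2331), 34.3)
[221 267] [(array([0.4369, 0.228 ]), np.float64(0.0205)), (array([0.4368, 0.228 ]), np.float64(0.0145))]
```

Call:
carry_out(
  moves=[
    {"tx": 4.65,"ty": -0.9,"tz": 0,"wx": 0,"wy": 0,"wz": 0,"claw": 1},
    {"tx": 4.65,"ty": -0.9,"tz": 0,"wx": 0,"wy": 0,"wz": 0,"claw": 1},
    {"tx": 4.65,"ty": -0.9,"tz": 0,"wx": 0,"wy": 0,"wz": 0,"claw": 1},
    {"tx": 4.65,"ty": -0.85,"tz": 0,"wx": 0,"wy": 0,"wz": 0,"claw": 1},
    {"tx": 0,"ty": 0,"tz": 0,"wx": 0,"wy": 0,"wz": 0,"claw": 1},
    {"tx": 0,"ty": 0,"tz": -1,"wx": 0,"wy": 0,"wz": 0,"claw": 1},
    {"tx": 0,"ty": 0,"tz": 0,"wx": 0,"wy": 0,"wz": 0,"claw": 1},
    {"tx": 0,"ty": 0,"tz": 0,"wx": 0,"wy": 0,"wz": 0,"claw": 1},
  ],
)

```text
clock: 38.6
tcp_pos: [0.6235, 0.1952, 0.0902]
orientation: [-0.0, 0.646, 0.764, -0.0]
wrist_force: [-0.2, -0.9, -1.0]
finger_gap: 0.0448
grip_force: 41.3
```

```bash
python3 - <<'E'
from h import *
s=env.get_state(); p=s['tcp_pos']; print(p,s['wrist_force'],s['clock'])
c=grab('wrist')
px=proj(c,p+np.array([-.017,-.0028,.019]))[0].round().astype(int); print(px,[blob(c,tuple(px),p[2]+.019,140,b) for b in (0,1)])
print('foot',fit(c,.6231,.1926,.006,.045,sgn=1,vis=np.pi/2,span=.008))
E
```

```text
[0.62348359 0.19516898 0.09020152] [-0.16702505 -0.94981858 -1.03350033] 38.6
[221 267] [(array([0.6226, 0.1934]), np.float64(0.0203)), (array([0.6226, 0.1934]), np.float64(0.0146))]
foot (np.float64(0.6235), np.float64(0.1942), 40.0)
```

Call:
carry_out(
  moves=[
    {"tx": 0,"ty": -0.05,"tz": -1,"wx": 0,"wy": 0,"wz": 0,"claw": 1},
    {"tx": 0,"ty": 0,"tz": -1,"wx": 0,"wy": 0,"wz": 0,"claw": 1},
    {"tx": 0,"ty": 0,"tz": -0.8,"wx": 0,"wy": 0,"wz": 0,"claw": 1},
    {"tx": 0,"ty": 0,"tz": 0,"wx": 0,"wy": 0,"wz": 0,"claw": 1},
  ],
)

```text
clock: 39.15
tcp_pos: [0.6238, 0.1941, 0.061]
orientation: [-0.001, 0.646, 0.763, -0.001]
wrist_force: [0.2, 0.0, -0.5]
finger_gap: 0.0443
grip_force: 41.3
```

Call:
carry_out(
  moves=[
    {"tx": 0,"ty": 0,"tz": -1,"wx": 0,"wy": 0,"wz": 0,"claw": 1},
    {"tx": 0,"ty": 0,"tz": -1,"wx": 0,"wy": 0,"wz": 0,"claw": 1},
    {"tx": 0,"ty": 0,"tz": -0.5,"wx": 0,"wy": 0,"wz": 0,"claw": 1},
    {"tx": 0,"ty": 0,"tz": 0,"wx": 0,"wy": 0,"wz": 0,"claw": 1},
  ],
)

```text
clock: 39.65
tcp_pos: [0.6242, 0.1942, 0.0366]
orientation: [-0.0, 0.646, 0.763, -0.0]
wrist_force: [-0.0, -0.7, -0.7]
finger_gap: 0.0446
grip_force: 41.3
```

Call:
carry_out(
  moves=[
    {"tx": 0,"ty": 0,"tz": -0.15,"wx": 0,"wy": 0,"wz": 0,"claw": 1},
    {"tx": 0,"ty": 0,"tz": 0,"wx": 0,"wy": 0,"wz": 0,"claw": 1},
  ],
)

```text
clock: 39.9
tcp_pos: [0.6249, 0.1943, 0.0361]
orientation: [0.0, 0.646, 0.763, 0.0]
wrist_force: [-0.1, 0.1, -1.6]
finger_gap: 0.0447
grip_force: 41.3
```

Call:
carry_out(
  moves=[
    {"tx": 0,"ty": 0,"tz": -0.15,"wx": 0,"wy": 0,"wz": 0,"claw": 1},
    {"tx": 0,"ty": 0,"tz": 0,"wx": 0,"wy": 0,"wz": 0,"claw": 1},
  ],
)

```text
clock: 40.15
tcp_pos: [0.6247, 0.1943, 0.0343]
orientation: [0.0, 0.646, 0.763, 0.0]
wrist_force: [-0.0, -0.1, -0.5]
finger_gap: 0.0447
grip_force: 41.3
```

Call:
carry_out(
  moves=[
    {"tx": 0,"ty": 0,"tz": -0.1,"wx": 0,"wy": 0,"wz": 0,"claw": 1},
    {"tx": 0,"ty": 0,"tz": 0,"wx": 0,"wy": 0,"wz": 0,"claw": 1},
  ],
)

```text
clock: 40.4
tcp_pos: [0.6248, 0.1943, 0.0335]
orientation: [0.0, 0.646, 0.763, 0.0]
wrist_force: [-1.1, -0.2, 0.0]
finger_gap: 0.0444
grip_force: 41.4
```

Force is rising at the expected height (0.0335). One more half millimetre, then release and rise.

Call:
carry_out(
  moves=[
    {"tx": 0,"ty": 0,"tz": -0.05,"wx": 0,"wy": 0,"wz": 0,"claw": 1},
    {"tx": 0,"ty": 0,"tz": 0,"wx": 0,"wy": 0,"wz": 0,"claw": 1},
  ],
)

```text
clock: 40.65
tcp_pos: [0.6248, 0.1943, 0.0334]
orientation: [0.0, 0.646, 0.763, 0.0]
wrist_force: [-1.2, -0.3, 4.7]
finger_gap: 0.0447
grip_force: 41.8
```

Call:
carry_out(
  moves=[
    {"tx": 0,"ty": 0,"tz": 0,"wx": 0,"wy": 0,"wz": 0,"claw": -1},
    {"tx": 0,"ty": 0,"tz": 0,"wx": 0,"wy": 0,"wz": 0,"claw": -1},
    {"tx": 0,"ty": 0,"tz": 0,"wx": 0,"wy": 0,"wz": 0,"claw": -1},
    {"tx": 0,"ty": 0,"tz": 3,"wx": 0,"wy": 0,"wz": 0,"claw": -1},
    {"tx": 0,"ty": 0,"tz": 4,"wx": 0,"wy": 0,"wz": 0,"claw": -1},
    {"tx": 0,"ty": 0,"tz": 4,"wx": 0,"wy": 0,"wz": 0,"claw": -1},
    {"tx": 0,"ty": 0,"tz": 0,"wx": 0,"wy": 0,"wz": 0,"claw": -1},
    {"tx": 0,"ty": 0,"tz": 0,"wx": 0,"wy": 0,"wz": 0,"claw": -1},
  ],
)

```text
clock: 41.65
tcp_pos: [0.6245, 0.1942, 0.1424]
orientation: [-0.0, 0.646, 0.763, -0.0]
wrist_force: [0.0, -0.1, -0.9]
finger_gap: 0.0856
grip_force: 0.0
```

```bash
cat chk.py - > a.py <<'E'
pl('small on stand',.6235,.193,.013,.021,.045,.06); pl('mid',.6235,.193,.0245,.0275,.024,.035); pl('post',.6231,.1926,0,.01,.055,.07)
pl('reel',.441,-.01,.021,.030,.03,.055); pl('bush top',.441,-.01,.007,.0135,.06,.08)
pl('tin',.729,.291,0,.022,.015,.03); pl('bottle',.755,.166,0,.04,.1,.15)
cv2.imwrite('pics/fin.png',np.hstack([cv2.resize(c['image'],(400,300)),cv2.resize(d['image'][130:370,180:380],(400,480))[:300]]))
E
python3 a.py
```

```text
[0.62447022 0.19424023 0.14235141] [ 0.02706072 -0.13093587 -0.86108804] 41.65 0.08557995060466202
small on stand 1288 [-0.0006 -0.0005  0.0524] [0.6235 0.193  0.0524]
small on stand 115 [0.0443 0.0177 0.0525] [0.6233 0.193  0.0503]
mid 391 [0.0017 0.0043 0.0302] [0.6235 0.1997 0.0302]
mid 39 [ 0.0045 -0.009   0.0307] [0.6207 0.1928 0.0309]
post 262 [ 0.0211 -0.3348  0.0622] [0.6228 0.1927 0.0612]
post 29 [0.4865 0.0562 0.0616] [0.6233 0.1928 0.0615]
reel 0
reel 333 [0.0515 0.0126 0.0428] [ 0.4412 -0.0101  0.0383]
bush top 0
bush top 115 [-0.0275  0.008   0.0672] [ 0.4409 -0.0105  0.0657]
tin 2276 [-0.0058 -0.0004  0.0208] [0.729  0.2909 0.0209]
tin 87 [-0.0055  0.0018  0.0216] [0.7264 0.2946 0.022 ]
bottle 4394 [ 0.5887 -0.8775  0.1332] [0.7502 0.1773 0.1185]
bottle 453 [0.5307 0.1613 0.1242] [0.7512 0.166  0.1189]
```

View pics/fin.png

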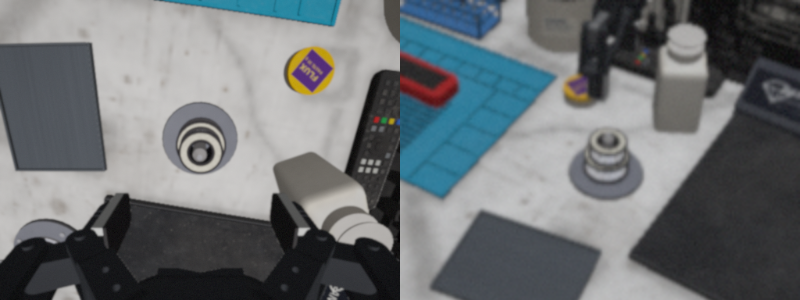

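The middle and small reels are back on the post (left half, (201,150); tops at 0.030 and 0.052). The tray is empty, the tin and bottle have not moved, and the gripper is clear of everything. Handing in.

```bash
python3 -c "
from workcell import env
print(env.hand_in())"
```

```text
the job is handed in; nothing more can be done
None
```

The job is handed in (hand-in returned no verdict): the cameras put the large reel and bush home on the feeder, the middle and small reels back on the post, and the tin and bottle where they were; I did not re-measure the meter at the end, but the arm stayed clear of it.

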